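Tip the bearing bin into the kit tray and leave it with the empties

TASK

First pick up the caliper that lies across the kit tray and lay it flat on the free bench top. Then lift the blue bin straight up out of the organiser, keeping it level until it is clear, tip its three bearings gently, from low down, into the green-lined compartment of the kit tray, and stand the empty bin upright in the middle of the orange empties tray. Leave the motor, the other two bins and everything else where they are.

Things in the scene. Friction and masses are not known exactly. Their poses are not given: they have to be found in the camera images.
- organiser: Black organiser frame fixed on the bench, on the robot's left or right, 141 mm (x) x 281 mm (y), walls 46 mm high, with three pockets in a row along its y (centres at -92, 0, +92 mm), 1.5 mm clear of the bin on each side; pocket floor 4 mm up. Origin: centre of its underside; z up. The bins swap pockets from start to start; all have their fronts towards its -x.
- bin_blue_grip (a point): Centre of the grip bar of the BLUE bin (the one with the bearings): a bar across its mouth, 10 mm thick (x), 76 mm long (y), 26 mm tall. Point is 81 mm above the underside, mid-bin; x from front to back, y along the bar, z up. Loose plastic bin 126 mm (x) x 84 mm (y), walls 4 mm, sides and back 62 mm high, cheeks at the bar's ends and the bar itself up to 94 mm, 0.16 kg.
- bin_blue_lip (a point): Middle of the blue bin's low front lip, the edge the bearings roll over: 36 mm above the underside, 61 mm in front (-x) of and 45 mm below the grip point; same axes. Inside it a 33 degree scoop ramp leads from the floor (from 9 mm in front of the bin's middle) up to the lip: tipped front-down by some 60 degrees the bin empties.
- bin_grey_grip (a point): Grip bar centre of the grey bin (orange brackets in it), same bin as the blue one: leave in its pocket.
- bin_white_grip (a point): Grip bar centre of the white bin (rubber feet in it), same bin as the blue one: leave in its pocket.
- bearing1_mid (a point): Centre of steel linear bearing 1 of 3, a loose cylinder 22 mm in diameter, 64 mm long (along its own y), 85 g; all three lie side by side, crosswise, on the floor of the blue bin.
- bearing2_mid (a point): Centre of steel linear bearing 2 of 3, a loose cylinder 22 mm in diameter, 64 mm long (along its own y), 85 g; all three lie side by side, crosswise, on the floor of the blue bin.
- bearing3_mid (a point): Centre of steel linear bearing 3 of 3, a loose cylinder 22 mm in diameter, 64 mm long (along its own y), 85 g; all three lie side by side, crosswise, on the floor of the blue bin.
- kit_tray: Aluminium kit tray fixed on the bench, 160 mm (x) x 240 mm (y), 45 mm high, walls 5 mm, floor about 5 mm; a full-height divider along x at its middle makes two compartments, each 150 x 112 mm inside. Origin: centre of its underside, z up, -x side towards the robot.
- liner: Green foam liner, 146 mm (x) x 108 mm (y), fixed on the floor of one of the kit tray's two compartments (which one changes), its top 8 mm above the bench: the place for the bearings. Origin: centre of its underside, 5 mm above the bench; axes as the tray's.
- motor_mid (a point): Centre of the stepper motor, 42 x 42 x 48 mm with a 24 mm shaft upward, loose, standing in the other compartment of the kit tray: leave it.
- caliper_mid (a point): Digital caliper, 0.17 kg, loose, lying flat across the front and back rims of the lined compartment. Point: centre of its grey housing, 72 (x) x 34 (y) x 15 mm, near its balance point, 7.5 mm above its flat underside. Steel beam 16 x 5 mm along x from -160 to +76 mm; jaws at x = 26 to 76 mm reach y = -48 and +32 mm. The bench in front of the tray, 0.36 to 0.47 m ahead of the robot, is free.
- empties_tray: Orange shallow tray for empty bins, fixed, 190 mm (x) x 150 mm (y), lip 16 mm high, walls and floor 5 mm (180 x 140 mm inside, floor 5 mm above the bench). Origin: centre of its underside; z up. It stands on the side opposite the organiser.
- marker: Whiteboard marker lying behind the kit tray, white with a blue cap, 137 mm long (x), 20 mm thick, loose. Origin under its middle.
- cube: White printed cube, 60 mm, with a blue loop on top, loose, standing to the left, or behind and beside the kit tray. Origin: centre of its underside.
- bottle: Clear water bottle, 66 mm in diameter, 215 mm tall, loose, standing to the left, or behind and beside the kit tray. Origin: centre of its underside.
- glue_pot: Yellow glue pot, 60 mm in diameter, 83 mm tall, loose, standing to the left, or behind and beside the kit tray. Origin: centre of its underside.
- banana: Banana, 190 mm long (x), 33 mm thick, loose, lying at the robot's right edge of the work area. Origin under its middle.
Mind the look-alikes: they are no part of the job. Of the things that look like the part that bears caliper_mid, the largest one is meant.

How it is judged (in metres and radians):
On the way, in this order (a step that is already met when the one before it is completed fails the run):
1. the caliper is picked up off the kit tray in the gripper, 15 mm or more clear of its rim (z of caliper_mid in the frame of kit_tray above 0.068 m and contact force between the fingers and caliper above 0.5 N), for 0.1 s.
2. the blue bin is lifted level, clear of the organiser's walls (50 mm or more) (z of bin_blue_grip in the frame of organiser above 0.135 m and angle between bin_blue_grip's own z axis and vertical below 0.3 rad), for 0.1 s.
3. the blue bin is tipped (over 25 degrees) above the kit tray (angle between bin_blue_grip's own z axis and vertical above 0.44 rad and horizontal distance between bin_blue_grip and liner below 0.13 m), for 0.1 s.
4. all three bearings are in the lined compartment (x of bearing1_mid in the frame of liner between -0.073 and 0.073 m and y of bearing1_mid in the frame of liner between -0.055 and 0.055 m and z of each of bearing1_mid, bearing2_mid, bearing3_mid in the frame of liner below 0.045 m and x of bearing2_mid in the frame of liner between -0.073 and 0.073 m and y of bearing2_mid in the frame of liner between -0.055 and 0.055 m and x of bearing3_mid in the frame of liner between -0.073 and 0.073 m and y of bearing3_mid in the frame of liner between -0.055 and 0.055 m), for 0.1 s.
At the end, for the whole second after the job is handed in: All three bearings lie at rest within the lined compartment of the kit tray; the blue bin stands upright (within 3 degrees), at rest, flat on the floor of the orange empties tray, its middle within 45 mm of the tray's; the caliper lies flat and at rest on the bench top (all of step 4 and linear speed of each of bearing1, bearing2, bearing3 below 0.03 m/s and z of bin_blue_grip in the frame of empties_tray below 0.088 m and angle between bin_blue_grip's own z axis and vertical below 0.05 rad and horizontal distance between bin_blue_grip and empties_tray below 0.045 m and linear speed of each of bin_blue, caliper below 0.02 m/s and height (world z) of caliper_mid below 0.012 m and angle between caliper_mid's own z axis and vertical below 0.08 rad); the robot touches nothing.
It fails at once if another bin is disturbed (moved more than 20 mm) (distance of any of bin_grey_grip, bin_white_grip from where it was at the start of the episode above 0.02 m).
It fails at once if the motor is moved more than 20 mm (distance of motor_mid from where it was at the start of the episode above 0.02 m).
It fails at once if the marker, cube, bottle, glue pot or banana is disturbed (moved more than 30 to 40 mm) (distance of any of marker, banana from where it was at the start of the episode above 0.04 m or distance of any of cube, bottle, glue_pot from where it was at the start of the episode above 0.03 m).
It fails at once if the blue bin is tipped (over 17 degrees) before it is clear of the organiser (angle between bin_blue_grip's own z axis and vertical above 0.3 rad and horizontal distance between bin_blue_grip and organiser below 0.17 m and z of bin_blue_grip in the frame of organiser below 0.13 m).
It fails at once if a bearing is dropped from a height or flung (faster than 1.7 m/s) (linear speed of any of bearing1, bearing2, bearing3 above 1.7 m/s).
It also fails if it takes over 58 s, if anything falls off the work surface, if the arm or the gripper's body presses on something with over 40 N, if the wrist force passes 120 N, or if a joint passes its speed limit or range.

ROBOT

A 6-joint arm with a two-finger parallel gripper is mounted at the origin on the work surface. World frame = base frame: x ahead of the robot, y to its left, z up, the work surface at z = 0. Lengths are in mm, angles in rad, forces in N, time in s.
With the tool pointing down it reaches from about 350 to 875 mm from the base axis. Payload 4.2 kg.
Tool frame: the origin (TCP) lies between the finger pads; the fingertips stand 17 mm ahead of it and the grasp point (between the pads) lies 2 mm behind it (nose_length is the distance from the TCP to the fingertips, in mm); z points along the fingers, y is the direction in which the jaws open and shut (so a half turn about z gives the same grasp; the last joint's range is limited). The gripper opens to 85 mm and grips with 20 to 120 N. Pads are 22 mm wide; open, the fingers measure 114 mm over their backs; the gripper's body (76 mm by 85 mm) begins 54 mm behind the grasp point. The pads swing forward as they close: fully open they stand 13 mm farther back than shut.
Start: joints at [1.385, 0.385, 0.008, 0, -1.194, -0.259], TCP at [268.89, 564.179, 248.312] pointing down, gripper open.
Joint ranges: [-3.14, 3.14], [-1.21, 2.06], [-1.07, 1.41], [-3.16, 2.05], [-2.99, -0.16], [-3.1, 3.1]. Speed limits (rad/s): [2.79, 2.79, 3.14, 3.14, 3.14, 3.14].

INTERFACE

Orientations are given as a unit quaternion [x, y, z, w].
In Python, from bench import * gives the robot as it stands.
- The arm moves only by the tool jog_arm, never from a script. Its argument "increments" is a list of rows, each a list of 4 numbers: the shift along the tool's x, y, z in m, then the turn about the tool's z in degrees. A call has 1 to 10 rows; each row is the pose to reach, as a shift and turn from the pose measured when the call began, along the tool's axes at that moment; what a row does not reach only later rows make up. A row lasts 1/8 s, in which the tool goes at most 62.5 mm and 10.7 degrees, less where a joint would pass 70% of its speed; a pose out of reach is approached as far as the arm can. A call with a gripper value outside its range is refused whole. "hand" is the gripper's target within -1 to 1 (fully open at 1, half-way at 0, shut at -1), set as the call begins (left out, the last holds). The fingers move at their own pace and stop on an object; the grip force is fixed at half the most. Time passes only in rows, so rows that repeat a pose let the fingers close. It gives the time, the measured TCP pose, the force and the opening at its end, in the units of the state.
- read_state(): the state, without advancing time (a new reading comes with each control period).
- get_image(name): name is "scene" or "top" or "wrist"; returns the picture (400x640x3 uint8, red, green, blue); there is no depth.
- calibration(name): a dict with "fx", "fy", "cx", "cy" (pixels), "position" and "rotation" of the camera in the world; the wrist camera has in their place "hand_eye" (4x4, takes a point from camera to tool coordinates, whose origin is the TCP and whose axes are the flange's). Camera axes: x right, y up, looking along -z (the intrinsics and any distortion apply to the point x, -y, -z); pixel columns grow to the right and rows downward; lengths in mm; the calibration is good to about 2 mm. A picture is of the moment at which its call begins: read the wrist's pose just before it. calibration takes no time and is no camera call.
- job_done(): hands the job in, once; it reports no verdict.
The state is a dict: "clock": time; "joints": joint angles; "joint_vel": joint speeds; "joint_efforts": joint torques, N m; "position": TCP position; "ee_rot": TCP orientation; "contact_force": force on the tool from outside, world axes, zero at the start; "wrist_torque": the same for the moment, N m; "gripper_width": finger opening in mm.
Only numpy, scipy, OpenCV 4.12 (cv2) and the standard library are available. Lean on these libraries where they do the work, as an engineer would, in place of code of your own. Each camera call takes 0.05 s, during which the arm holds its last target.

## Working session

There is one attempt and no reset: what is moved stays moved. The work goes in short steps, Python scripts to look and compute and a tool call to move; the robot and the scene stay as the last step left them, time stands still between calls to the robot, and variables do not carry over. Pictures are saved under pics/ and viewed, and the job is handed in when it is done.

Besides the shell and the picture viewer there is one more tool, called after "Call:" as name(argument=value, ...) on one line, values as JSON. jog_arm: Moves the arm, as the interface text tells. Its arguments: {"type":"object","properties":{"increments":{"type":"array"},"hand":{"type":"number"}},"required":["increments"]}

```bash
mkdir -p pics; ls; python3 - <<'E'
from bench import *
import cv2
s=read_state(); print(s)
for n in ["scene","top","wrist"]:
    im=get_image(n); cv2.imwrite(f"pics/{n}0.png",im[:,:,::-1]); print(n,calibration(n))
E
```

```text
pics
{'clock': 0.0, 'joints': array([ 1.38463435e+00,  3.85562927e-01,  6.62233130e-03, -5.34806958e-04,
       -1.19402437e+00, -2.58566265e-01]), 'joint_vel': array([-0.00104662,  0.00045266,  0.00052473,  0.00106412,  0.00031699,
       -0.00087519]), 'joint_efforts': array([-6.90400229e-04, -3.92287910e+01,  1.88408464e+01,  4.18634221e+00,
       -4.63429664e-03,  9.51641965e-07]), 'position': array([268.63674757, 563.70212007, 247.21103383]), 'ee_rot': array([ 9.75356436e-01, -2.20632238e-01, -2.09131272e-04,  1.09260389e-03]), 'contact_force': array([-0.55796379, -0.10677179,  0.02934019]), 'wrist_torque': array([-0.00112515, -0.04896641,  0.02510344]), 'gripper_width': 85.7241953416555}
scene {'fx': 512.6797447085519, 'fy': 512.6797447085519, 'cx': 329.7271299939865, 'cy': 199.13871713471497, 'position': array([ 1266.5402306 , -1229.49924639,  1289.28074581]), 'rotation': array([0.40499833, 0.11118946, 0.24613283, 0.87351697])}
top {'fx': 363.0615547976543, 'fy': 363.0615547976543, 'cx': 323.0738944912689, 'cy': 201.23831081413198, 'position': array([ 312.15128134,  -18.59026442, 1412.34502795]), 'rotation': array([ 0.05595163, -0.04692915, -0.69934252,  0.71104649])}
wrist {'fx': 351.0861938479283, 'fy': 351.0861938479283, 'cx': 318.276512848679, 'cy': 201.98891524243263, 'hand_eye': array([[-8.36788614e-04,  9.47668223e-01,  3.19255758e-01,
         8.18823401e+01],
       [ 9.99999306e-01,  1.05791053e-03, -5.19208041e-04,
        -5.84675957e-02],
       [-8.29780988e-04,  3.19255102e-01, -9.47668450e-01,
        -1.24834792e+02],
       [ 0.00000000e+00,  0.00000000e+00,  0.00000000e+00,
         1.00000000e+00]])}
```

View pics/scene0.png

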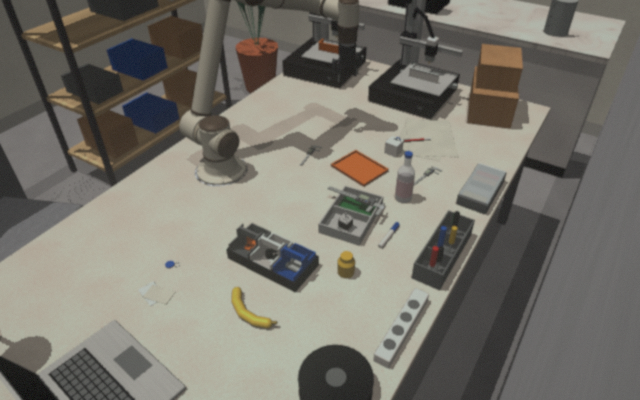

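View pics/top0.png

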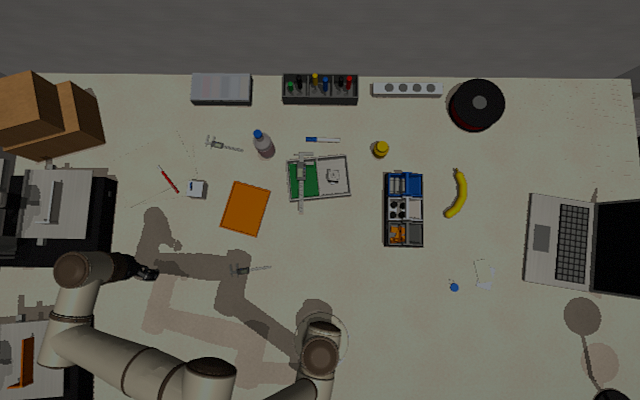

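View pics/wrist0.png

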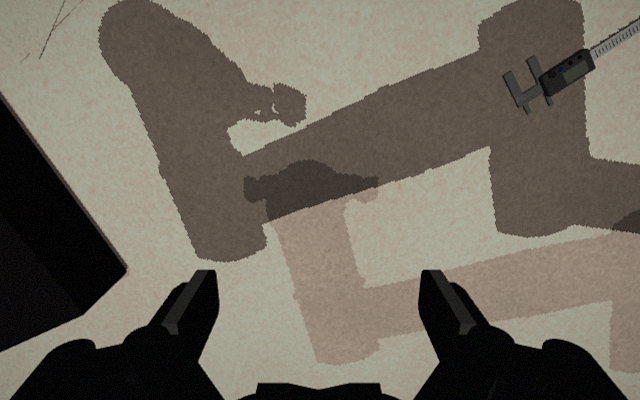

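```bash
cat > h.py <<'E'
import numpy as np, cv2
from bench import *
from scipy.spatial.transform import Rotation as R
def cam(n,s=None):
    c=calibration(n)
    if n=="wrist":
        s=s or read_state(); T=c["hand_eye"]; Rt=R.from_quat(s["ee_rot"]).as_matrix()
        return c,Rt@T[:3,:3],s["position"]+Rt@T[:3,3]
    return c,R.from_quat(c["rotation"]).as_matrix(),np.array(c["position"])
def dist(c): return c.get("distortion",None)
def ray(n,uv,z,s=None):
    c,Rm,p=cam(n,s); u,v=uv
    d=Rm@np.array([(u-c["cx"])/c["fx"],-(v-c["cy"])/c["fy"],-1])
    return p+d*(z-p[2])/d[2]
def proj(n,P,s=None):
    c,Rm,p=cam(n,s); q=Rm.T@(np.asarray(P,float)-p)
    return np.array([c["cx"]+c["fx"]*q[0]/-q[2],c["cy"]-c["fy"]*q[1]/-q[2]])
def snap(n,f,crop=None,scale=1):
    s=read_state(); im=get_image(n)[:,:,::-1].copy(); cv2.imwrite("pics/raw_"+f,im)
    if crop: x0,y0,x1,y1=crop; im=im[y0:y1,x0:x1]
    im=cv2.resize(im,None,fx=scale,fy=scale,interpolation=cv2.INTER_CUBIC)
    cv2.imwrite("pics/"+f,im); return s
E
python3 - <<'E'
from h import *
im=cv2.imread("pics/top0.png"); c=im[120:260,210:450]; cv2.imwrite("pics/t_z.png",np.clip(cv2.resize(c,None,fx=3.3,fy=3.3,interpolation=cv2.INTER_CUBIC)*1.5,0,255).astype('uint8'))
im=cv2.imread("pics/scene0.png"); c=im[130:300,220:420]; cv2.imwrite("pics/s_z.png",np.clip(cv2.resize(c,None,fx=3.5,fy=3.5,interpolation=cv2.INTER_CUBIC)*1.5,0,255).astype('uint8'))
E
```

```text
(no output)
```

View pics/t_z.png

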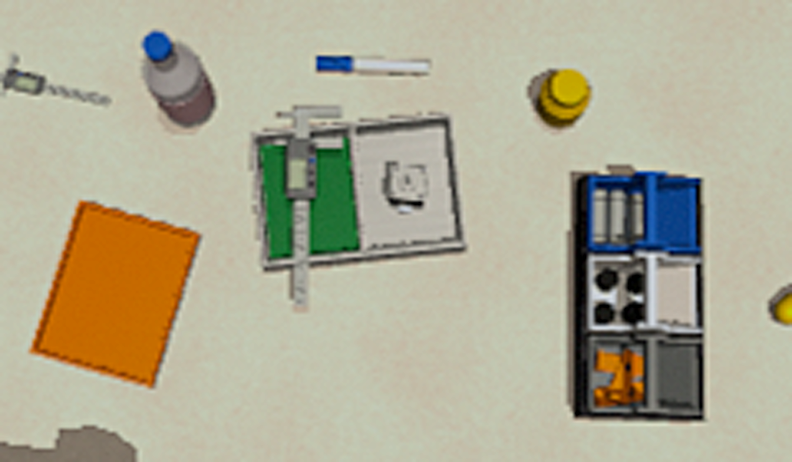

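View pics/s_z.png

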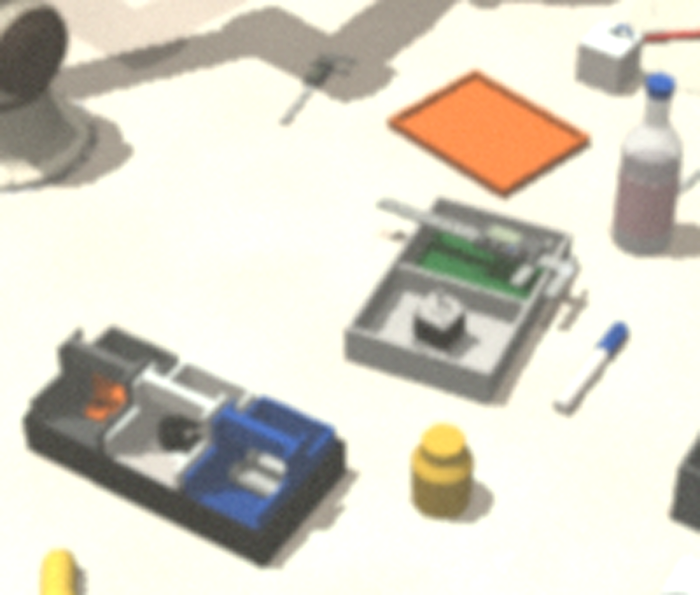

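```bash
python3 - <<'E'
from h import *
z=lambda u,v:(210+u/3.3,120+v/3.3)
P={'tray rim corners':([ (252,132),(447,114),(466,247),(264,270)],45),
'housing':([(301,168)],60),'beam end':([(300,308)],50),'jaw end':([(302,108)],50),
'orange':([(82,201),(200,235),(153,387),(32,351)],16),
'organiser':([(573,172),(703,418),(576,418)],46),
'bluebar':([(651,173),(650,250)],98),'whitebar':([(645,255),(645,330)],98),'blue rect':([(588,176),(702,176),(702,253)],64),
'motor':([(405,185)],60),'marker':([(372,65)],15),'glue':([(570,87)],83)}
for k,(l,h) in P.items(): print(k,[np.round(ray('top',z(*p),h)[:2]).astype(int).tolist() for p in l])
# scene base check
print(proj('scene',[0,0,0]),proj('top',[0,0,0]))
E
```

```text
tray rim corners [[672, 146], [697, -83], [539, -106], [508, 127]]
housing [[626, 86]]
beam end [[464, 83]]
jaw end [[700, 87]]
orange [[592, 349], [553, 207], [373, 255], [412, 398]]
organiser [[629, -230], [347, -375], [345, -232]]
bluebar [[617, -309], [530, -307]]
whitebar [[524, -301], [441, -300]]
blue rect [[620, -244], [622, -375], [533, -373]]
motor [[608, -35]]
marker [[765, 7]]
glue [[720, -222]]
[221.9539141  169.14331412] [320.99130473 339.12973274]
```

```bash
cat >> h.py <<'E'
def go(target,turn=0,n=None,s=None):
    """shift in tool axes (m) to reach world target (mm)"""
    s=s or read_state(); M=R.from_quat(s["ee_rot"]).as_matrix()
    d=M.T@(np.asarray(target,float)-s["position"]); 
    print("shift m",np.round(d/1000,4),"turn",turn,"dist",round(np.linalg.norm(d)),"rows>=",int(np.ceil(max(np.linalg.norm(d)/62.5,abs(turn)/10.7))))
def st():
    s=read_state(); M=R.from_quat(s["ee_rot"]).as_matrix()
    print("t",round(s["clock"],2),"pos",np.round(s["position"],1),"F",np.round(s["contact_force"],1),"w",round(s["gripper_width"],1),"j",np.round(s["joints"],3))
    print("X",np.round(M[:,0],3),"Y",np.round(M[:,1],3),"Z",np.round(M[:,2],3), "yawX",round(np.degrees(np.arctan2(M[1,0],M[0,0])),1))
    return s
E
python3 - <<'E'
from h import *
st(); go([560,84,260])
E
```

```text
t 0.15 pos [268.7 563.9 247.5] F [ 0.4  0.1 -0.4] w 85.5 j [ 1.385  0.385  0.007 -0.    -1.194 -0.259]
X [ 0.903 -0.43   0.   ] Y [-0.43  -0.903  0.002] Z [-0.001 -0.001 -1.   ] yawX -25.5
shift m [ 0.4694  0.3078 -0.012 ] turn 0 dist 561 rows>= 9
```

Call:
jog_arm(increments=[[0.055,0.035,-0.001,-3],[0.11,0.07,-0.003,-6],[0.165,0.105,-0.004,-9],[0.22,0.14,-0.006,-13],[0.275,0.175,-0.007,-17],[0.33,0.21,-0.009,-20],[0.385,0.245,-0.01,-23],[0.44,0.28,-0.012,-26.5],[0.49,0.315,-0.012,-26.5],[0.49,0.315,-0.012,-26.5]], hand=0.2)

```text
clock: 1.4
position: [576.3, 65.8, 259.4]
ee_rot: [1.0, 0.007, -0.001, 0.001]
contact_force: [0.9, 0.2, -0.2]
gripper_width: 51.2
```

```bash
python3 - <<'E'
from h import *
s=st(); snap('wrist','w1.png'); print(proj('wrist',[625,86,60],s))
E
```

```text
t 1.4 pos [576.3  65.8 259.4] F [ 0.9  0.2 -0.2] w 51.2 j [ 3.930e-01  3.020e-01 -8.800e-02  1.000e-03 -1.184e+00  1.191e+00]
X [ 1.     0.014 -0.002] Y [ 0.014 -1.     0.002] Z [-0.002 -0.002 -1.   ] yawX 0.8
[296.19473122 121.74172509]
```

View pics/w1.png

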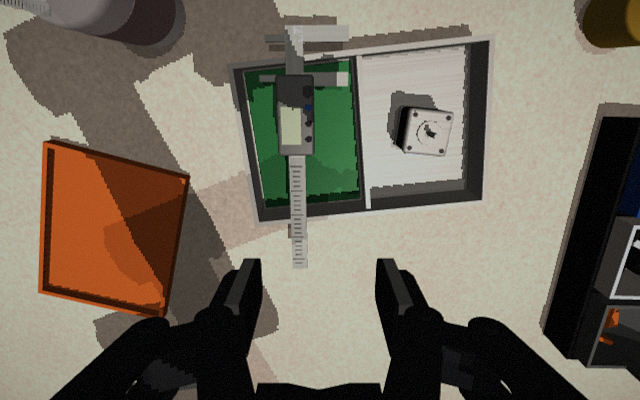

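```bash
python3 - <<'E'
from h import *
s=read_state()
for p in [(279,75),(313,75),(314,155),(278,155)]: print(ray('wrist',p,60,s)[:2].round())
for p in [(299,160),(300,266)]: print('beam',ray('wrist',p,50,s)[:2].round())
for p in [(232,66),(493,38),(480,200),(258,223)]: print('tray',ray('wrist',p,45,s)[:2].round())
for p in [(360,54),(368,210)]: print('div',ray('wrist',p,45,s)[:2].round())
for p in [(45,140),(190,177),(165,317),(38,292)]: print('or',ray('wrist',p,16,s)[:2].round())
go([622,86,150],1)
E
```

```text
[665. 100.]
[665.  71.]
[595.  69.]
[595. 103.]
beam [588.  84.]
beam [473.  83.]
tray [672. 144.]
tray [698. -88.]
tray [ 548. -100.]
tray [520. 127.]
div [684.  29.]
div [536.  13.]
or [599. 350.]
or [561. 203.]
or [381. 253.]
or [415. 402.]
shift m [ 0.0457 -0.0204  0.1092] turn 1 dist 120 rows>= 2
```

Call:
jog_arm(increments=[[0.026,-0.01,0.05,0],[0.052,-0.0195,0.1,0],[0.052,-0.0195,0.15,0],[0.052,-0.0195,0.19,0],[0.052,-0.0195,0.212,0],[0.052,-0.0195,0.212,0]])

```text
clock: 2.2
position: [626.4, 85.5, 45.1]
ee_rot: [1.0, 0.007, -0.003, 0.002]
contact_force: [0.3, 0.2, 0.2]
gripper_width: 51.2
```

```bash
python3 - <<'E'
from h import *
s=st(); snap('wrist','w2.png')
E
```

```text
t 2.2 pos [626.4  85.5  45.1] F [0.3 0.2 0.2] w 51.2 j [ 0.392  0.599 -0.197  0.002 -0.782  1.192]
X [ 1.     0.015 -0.006] Y [ 0.015 -1.     0.004] Z [-0.006 -0.004 -1.   ] yawX 0.8
```

View pics/w2.png

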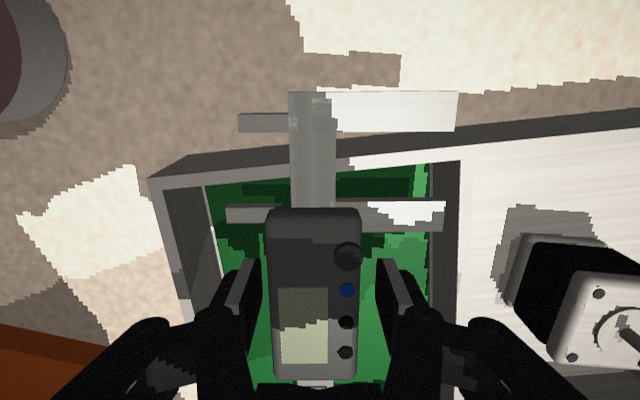

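Call:
jog_arm(increments=[[0,0,0,0],[0,0,0,0],[0,0,0,0],[0,0,0,0]], hand=-1)

```text
clock: 2.75
position: [628.7, 86.5, 48.6]
ee_rot: [1.0, 0.008, 0.0, 0.001]
contact_force: [-1.7, 3.3, 5.7]
gripper_width: 33.2
```

Call:
jog_arm(increments=[[0,0,-0.02,0],[0,0,-0.06,0],[0,0,-0.1,0],[-0.02,0,-0.1,8],[-0.05,0,-0.1,16]])

```text
clock: 3.38
position: [578.1, 85.7, 148.6]
ee_rot: [0.991, -0.134, 0.0, 0.001]
contact_force: [0.2, -0.6, -1.8]
gripper_width: 33.2
```

```bash
python3 - <<'E'
from h import *
s=st(); snap('wrist','w3.png'); go([415,60,120]); print(ray('top',(240,268),5),ray('top',(270,267),5))
E
```

```text
t 3.38 pos [578.1  85.7 148.6] F [ 0.2 -0.6 -1.8] w 33.2 j [ 0.425  0.405 -0.231  0.002 -0.934  0.875]
X [ 0.964 -0.266  0.001] Y [-0.266 -0.964  0.001] Z [ 0.    -0.001 -1.   ] yawX -15.5
shift m [-0.1455  0.0667  0.0289] turn 0 dist 163 rows>= 3
[255.34229647 314.46978338   5.        ] [261.15488692 199.68336321   5.        ]
```

View pics/w3.png

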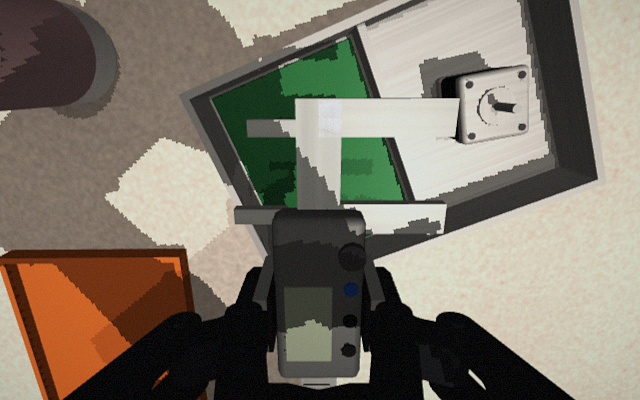

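```bash
python3 - <<'E'
from h import *
go([420,30,100],74.5); go([420,30,22],74.5)
E
```

```text
shift m [-0.1325  0.0941  0.0489] turn 74.5 dist 170 rows>= 7
shift m [-0.1322  0.0939  0.1269] turn 74.5 dist 206 rows>= 7
```

Call:
jog_arm(increments=[[-0.04,0.025,0,10],[-0.08,0.05,0,20],[-0.11,0.075,0,30],[-0.1325,0.094,0.02,40],[-0.1325,0.094,0.05,50],[-0.1325,0.094,0.08,60],[-0.1325,0.094,0.1,68],[-0.1325,0.094,0.115,74.5],[-0.1325,0.094,0.127,74.5],[-0.1325,0.094,0.127,74.5]])

```text
clock: 4.68
position: [419.1, 29.6, 21.3]
ee_rot: [-0.707, 0.708, 0.002, -0.004]
contact_force: [-0.2, -0.3, -1.8]
gripper_width: 33.0
```

```bash
python3 - <<'E'
from h import *
s=st()
E
```

```text
t 4.67 pos [419.1  29.6  21.3] F [-0.2 -0.3 -1.8] w 33.0 j [ 0.46   0.385 -0.748 -0.002 -0.446 -0.46 ]
X [-0.001 -1.     0.003] Y [-1.     0.001  0.007] Z [-0.007 -0.003 -1.   ] yawX -90.1
```

Lower gently a bit further while watching the force.

Call:
jog_arm(increments=[[0,0,0.003,0],[0,0,0.006,0],[0,0,0.006,0]])

```text
clock: 5.05
position: [419.5, 29.8, 16.5]
ee_rot: [-0.707, 0.707, 0.001, -0.003]
contact_force: [-2.7, -0.3, 8.1]
gripper_width: 33.3
```

Call:
jog_arm(increments=[[0,0,-0.001,0],[0,0,-0.001,0],[0,0,-0.001,0]], hand=0.25)

```text
clock: 5.42
position: [419.6, 29.8, 17.5]
ee_rot: [-0.707, 0.707, 0.001, -0.003]
contact_force: [-0.3, -0.7, 0.5]
gripper_width: 53.3
```

Call:
jog_arm(increments=[[0,0,-0.03,0],[0,0,-0.08,0],[0,0,-0.14,0],[0,0,-0.2,0]])

```text
clock: 5.92
position: [420.2, 30.1, 219.3]
ee_rot: [-0.707, 0.707, 0.001, -0.003]
contact_force: [0.7, 0.7, -0.4]
gripper_width: 53.4
```

```bash
python3 - <<'E'
from h import *
s=st(); snap('wrist','w4.png');
E
```

```text
t 5.92 pos [420.2  30.1 219.3] F [ 0.7  0.7 -0.4] w 53.4 j [ 4.600e-01  6.100e-02 -5.000e-01 -1.000e-03 -1.016e+00 -4.600e-01]
X [-0.    -1.     0.002] Y [-1.     0.     0.006] Z [-0.006 -0.002 -1.   ] yawX -90.0
```

View pics/w4.png

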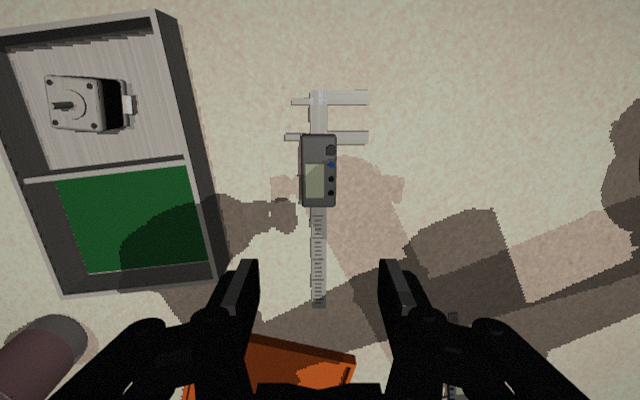

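Call:
jog_arm(increments=[[0,0.05,0,0],[0,0.1,0,0],[0,0.15,0,0],[0,0.15,0,0],[0,0.15,0,0]])

```text
clock: 6.6
position: [275.4, 31.2, 226.3]
ee_rot: [0.708, -0.706, 0.003, -0.005]
contact_force: [1.7, -0.4, 0.4]
gripper_width: 53.5
```

```bash
python3 - <<'E'
from h import *
s=st()
from scipy.optimize import least_squares
D=[(1.385,.385,.007,268.7,563.9,247.5),(.393,.302,-.088,576.3,65.8,259.4),(.392,.599,-.197,626.4,85.5,45.1),(.425,.405,-.231,578.1,85.7,148.6),(.46,.385,-.748,419.1,29.6,21.3),(.46,.061,-.5,420.2,30.1,219.3)]
D=np.array(D)
def f(p):
    h,r0,L2,al,L3,be=p; q2=D[:,1];q3=D[:,2]; r=np.cos(D[:,0])*D[:,3]+np.sin(D[:,0])*D[:,4]
    return np.r_[r0+L2*np.sin(q2+al)+L3*np.cos(q2-q3+be)-r, h+L2*np.cos(q2+al)-L3*np.sin(q2-q3+be)-D[:,5]]
o=least_squares(f,[100,0,400,0,400,0]);print(o.x.round(3),np.abs(o.fun).max())
print(-np.sin(D[:,0])*D[:,3]+np.cos(D[:,0])*D[:,4])
E
```

```text
t 6.6 pos [275.4  31.2 226.3] F [ 1.7 -0.4  0.4] w 53.5 j [ 0.735 -0.269 -0.761  0.007 -1.068 -0.735]
X [ 0.003 -1.    -0.002] Y [-1.    -0.003 -0.012] Z [ 0.012  0.002 -1.   ] yawX -89.8
[-1.18636e+02 -1.85100e+00  5.66132e+02 -0.00000e+00  4.23854e+02
  4.00000e-03] 1.13152904780668
[-159.90672367 -159.91697736 -160.29371795 -160.28662451 -159.5354977
 -159.57581437]
```

```bash
python3 - <<'E'
from h import *
# bottle: scene base approx zoom (645,235)/3.5 ; cap top (660,85)
zs=lambda u,v:(220+u/3.5,130+v/3.5)
zt=lambda u,v:(210+u/3.3,120+v/3.3)
print('bottle cap top', ray('scene',zs(660,82),215), ray('top',zt(157,45),210), 'base', ray('scene',zs(645,240),0),ray('top',zt(192,108),0))
print('glue top',ray('scene',zs(443,437),83),ray('top',zt(570,87),83))
for B in ([780,150],):
  print([proj('scene',[*B,h]) for h in (0,215)],[proj('top',[*B,h]) for h in (0,215)])
E
```

```text
bottle cap top [723.20282824 222.5575599  215.        ] [720.42281436 228.33003175 210.        ] base [727.8108989  226.35153518   0.        ] [712.64203494 225.26872408   0.        ]
glue top [ 723.45800697 -221.31581426   83.        ] [ 720.0077855 -221.5505562   83.       ]
[array([408.3050459 , 214.46310987]), array([414.73809437, 168.64665403])] [array([287.41644435, 136.81941596]), array([280.65506676, 116.86579746])]
```

```bash
cat >> h.py <<'E'
L2,L3,HH,R0=566.1,423.9,-118.6,-1.9
def ik_down(x,y,z):
    R2=np.hypot(x,y); r=np.sqrt(R2**2-160**2)-R0; w=z-HH
    D=np.hypot(r,w); sj3=(D*D-L2*L2-L3*L3)/(2*L2*L3)
    j3=np.arcsin(sj3); # angle between dirs = 90-j3
    # upper arm elev e=90-j2 ; forearm elev -a ; a=j2-j3
    g=np.arctan2(w,r); b=np.arctan2(L3*np.cos(j3),L2+L3*np.sin(j3)); e=g+b; j2=np.pi/2-e
    return j2,j3,-(np.pi/2-(j2-j3))
E
python3 - <<'E'
from h import *
print(ik_down(420.2,30.1,219.3))
for z in (40,80,120,160):
  for x in (250,200,150,100): print(z,x,np.round(ik_down(x,-160,z),3))
go([260,-160,120]); go([120,-160,120])
E
```

```text
(np.float64(0.05962856735149735), np.float64(-0.5060171434998932), np.float64(-1.005150615943506))
40 250 [ 0.187 -1.03  -0.354]
40 200 [ 0.125 -1.131 -0.315]
40 150 [ 0.057 -1.227 -0.287]
40 100 [-0.028 -1.317 -0.281]
80 250 [ 0.068 -0.975 -0.528]
80 200 [-0.017 -1.065 -0.522]
80 150 [-0.117 -1.148 -0.54 ]
80 100 [-0.242 -1.218 -0.595]
120 250 [-0.031 -0.913 -0.689]
120 200 [-0.129 -0.995 -0.705]
120 150 [-0.243 -1.066 -0.748]
120 100 [-0.38  -1.124 -0.827]
160 250 [-0.111 -0.845 -0.837]
160 200 [-0.216 -0.92  -0.867]
160 150 [-0.335 -0.983 -0.922]
160 100 [-0.471 -1.033 -1.009]
shift m [0.1913 0.0173 0.1057] turn 0 dist 219 rows>= 4
shift m [0.1909 0.1573 0.104 ] turn 0 dist 268 rows>= 5
```

```bash
python3 - <<'E'
from h import *
go([230,-160,90]); 
E
```

```text
shift m [0.1913 0.0476 0.1353] turn 0 dist 239 rows>= 4
```

Call:
jog_arm(increments=[[0.03,0.008,0.01,10],[0.06,0.016,0.02,20],[0.09,0.024,0.04,30],[0.12,0.032,0.06,40],[0.15,0.04,0.08,50],[0.18,0.048,0.1,60],[0.191,0.048,0.12,70],[0.191,0.048,0.135,80],[0.191,0.048,0.135,90],[0.191,0.048,0.135,90]], hand=-0.3)

```text
clock: 7.85
position: [230.3, -160.3, 89.8]
ee_rot: [-0.002, 1.0, 0.001, 0.005]
contact_force: [-0.1, 0.5, 0.1]
gripper_width: 29.2
```

```bash
python3 - <<'E'
from h import *
st();snap('top','t2.png'); snap('scene','s2.png') 
E
```

```text
t 7.85 pos [ 230.3 -160.3   89.8] F [-0.1  0.5  0.1] w 29.2 j [-5.000e-03  1.000e-03 -9.980e-01 -4.000e-03 -5.620e-01 -1.559e+00]
X [-1.    -0.004 -0.01 ] Y [-0.004  1.     0.002] Z [ 0.01   0.002 -1.   ] yawX -179.8
```

View pics/s2.png

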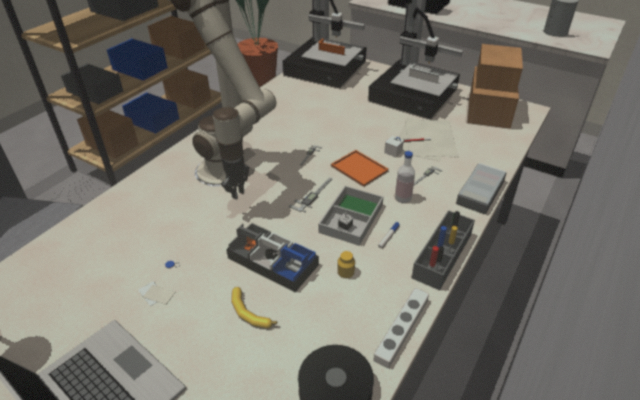

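View pics/t2.png

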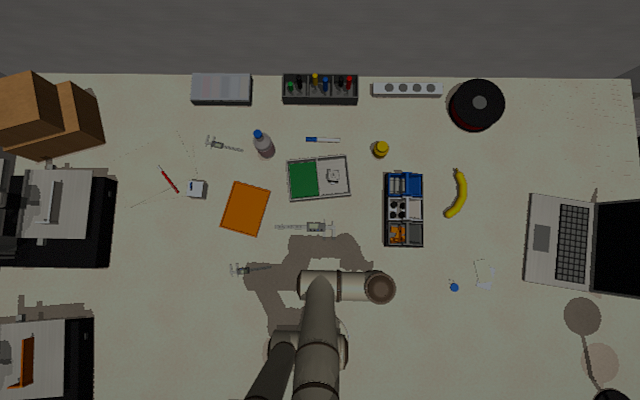

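Call:
jog_arm(increments=[[0.04,0,0,0],[0.08,0,0,0],[0.12,0,0,0],[0.12,0,0,0]])

```text
clock: 8.45
position: [120.4, -177.8, 108.7]
ee_rot: [-0.002, 1.0, 0.015, 0.005]
contact_force: [0.5, 0.6, 0.0]
gripper_width: 29.7
```

```bash
python3 - <<'E'
from h import *
st()
E
```

```text
t 8.45 pos [ 120.4 -177.8  108.7] F [0.5 0.6 0. ] w 29.7 j [-0.197 -0.212 -1.068 -0.048 -0.711 -1.334]
X [-1.    -0.003 -0.01 ] Y [-0.004  1.     0.03 ] Z [ 0.01  0.03 -1.  ] yawX -179.8
```

```bash
python3 - <<'E'
from h import *
for P in ([-900,0,300],[-900,0,600],[-600,0,0],[-235,0,0],[-800,-400,300],[-800,400,300],[-450,-780,300],[0,-900,300],[-640,-640,300],[-640,-640,0]): print(P,proj('scene',P).round(),proj('top',P).round())
E
```

```text
[-900, 0, 300] [58. 52.] [313. 735.]
[-900, 0, 600] [ 33. -18.] [306. 962.]
[-600, 0, 0] [122. 128.] [318. 519.]
[-235, 0, 0] [180. 152.] [320. 407.]
[-800, -400, 300] [-14.  95.] [469. 694.]
[-800, 400, 300] [142.  27.] [160. 683.]
[-450, -780, 300] [-64. 175.] [605. 545.]
[0, -900, 300] [-17. 253.] [632. 370.]
[-640, -640, 300] [-53. 136.] [558. 625.]
[-640, -640, 0] [-16. 202.] [503. 537.]
```

Call:
jog_arm(increments=[[-0.05,0.01,-0.035,0],[-0.1,0.03,-0.06,0],[-0.15,0.06,-0.09,0],[-0.2,0.09,-0.12,0],[-0.245,0.12,-0.15,0],[-0.28,0.16,-0.18,0],[-0.29,0.22,-0.19,0],[-0.285,0.28,-0.19,0],[-0.275,0.34,-0.19,0],[-0.255,0.4,-0.19,0]])

```text
clock: 9.7
position: [372.0, 219.5, 312.8]
ee_rot: [-0.003, 1.0, 0.015, 0.005]
contact_force: [1.6, 0.0, 0.3]
gripper_width: 29.5
```

Call:
jog_arm(increments=[[0.03,0.05,0,0],[0.06,0.1,0,0],[0.09,0.15,0,0],[0.12,0.2,0,0],[0.14,0.25,0,0],[0.15,0.29,0,0],[0.15,0.29,0,0]])

```text
clock: 10.58
position: [218.8, 511.5, 317.8]
ee_rot: [-0.005, 1.0, 0.014, 0.005]
contact_force: [-0.1, 0.1, -0.5]
gripper_width: 30.1
```

```bash
python3 - <<'E'
from h import *
st()
E
```

```text
t 10.57 pos [218.8 511.5 317.8] F [-0.1  0.1 -0.5] w 30.1 j [ 1.462  0.211 -0.067  0.007 -1.264 -3.024]
X [-1.   -0.01 -0.01] Y [-0.01   1.     0.027] Z [ 0.01   0.028 -1.   ] yawX -179.4
```

Call:
jog_arm(increments=[[0,0,0,10],[0,0,0,20],[0,0,0,30],[0,0,0,40],[0,0,0,40]])

```text
clock: 11.2
position: [315.6, 464.7, 292.5]
ee_rot: [0.203, 0.975, 0.044, -0.081]
contact_force: [0.7, 0.1, 0.2]
gripper_width: 29.9
```

```bash
python3 - <<'E'
from h import *
st()
E
```

```text
t 11.2 pos [315.6 464.7 292.5] F [0.7 0.1 0.2] w 29.9 j [ 1.167  0.246 -0.023 -0.185 -1.254 -3.095]
X [-0.904  0.389  0.176] Y [0.403 0.914 0.052] Z [-0.14   0.118 -0.983] yawX 156.7
```

Call:
jog_arm(increments=[[0.06,-0.01,0.01,10],[0.12,-0.02,0.02,20],[0.18,-0.035,0.03,30],[0.24,-0.045,0.04,40],[0.3,-0.055,0.05,45],[0.314,-0.058,0.053,45],[0.314,-0.058,0.053,45]])

```text
clock: 12.08
position: [266.7, 352.7, 113.5]
ee_rot: [0.448, 0.866, 0.086, -0.202]
contact_force: [0.2, -0.2, -0.6]
gripper_width: 29.8
```

```bash
python3 - <<'E'
from h import *
st()
E
```

```text
t 12.07 pos [266.7 352.7 113.5] F [ 0.2 -0.2 -0.6] w 29.8 j [ 0.962  0.258 -0.442 -0.589 -0.837 -3.095]
X [-0.516  0.743  0.427] Y [ 0.812  0.583 -0.033] Z [-0.273  0.329 -0.904] yawX 124.8
```

```bash
python3 - <<'E'
from h import *
go([266.7,380,310]);go([-130,490,310])
E
```

```text
shift m [ 0.1041  0.0095 -0.1687] turn 0 dist 198 rows>= 4
shift m [ 0.3906 -0.2484 -0.0241] turn 0 dist 463 rows>= 8
```

Call:
jog_arm(increments=[[0.035,0.003,-0.05,-10],[0.07,0.006,-0.1,-20],[0.11,-0.01,-0.15,-30],[0.15,-0.04,-0.15,-40],[0.19,-0.08,-0.13,-50],[0.23,-0.12,-0.11,-60],[0.27,-0.15,-0.09,-70],[0.31,-0.18,-0.06,-80],[0.35,-0.215,-0.04,-90],[0.39,-0.248,-0.024,-95]])

```text
clock: 13.32
position: [-131.1, 489.4, 309.4]
ee_rot: [-0.338, 0.915, 0.207, -0.073]
contact_force: [0.9, 0.8, 0.1]
gripper_width: 29.8
```

```bash
python3 - <<'E'
from h import *
st()
E
```

```text
t 13.32 pos [-131.1  489.4  309.4] F [0.9 0.8 0.1] w 29.8 j [ 2.115 -0.039 -0.398 -0.09  -0.776 -2.928]
X [-0.76  -0.649 -0.007] Y [-0.589  0.686  0.427] Z [-0.273  0.329 -0.904] yawX -139.5
```

```bash
python3 - <<'E'
from h import *
s=read_state(); go(s['position']+[-80,-50,60])
E
```

```text
shift m [ 0.0929  0.0385 -0.0488] turn 0 dist 112 rows>= 2
```

Call:
jog_arm(increments=[[0.02,0.01,-0.01,10],[0.04,0.016,-0.02,20],[0.06,0.025,-0.03,30],[0.08,0.033,-0.04,40],[0.093,0.0385,-0.049,50],[0.093,0.0385,-0.049,50]])

```text
clock: 14.08
position: [-68.7, 481.0, 292.9]
ee_rot: [-0.008, 0.958, 0.169, -0.233]
contact_force: [0.5, 0.4, 0.0]
gripper_width: 29.9
```

```bash
python3 - <<'E'
from h import *
st()
E
```

```text
t 14.07 pos [-68.7 481.  292.9] F [0.5 0.4 0. ] w 29.9 j [ 1.788 -0.019 -0.32  -0.5   -0.879 -3.095]
X [-0.891 -0.094  0.443] Y [0.063 0.943 0.327] Z [-0.449  0.32  -0.834] yawX -174.0
```

```bash
python3 - <<'E'
from h import *
s=read_state(); go(s['position']+[-224,-165,20]); go(s['position']+[-274,-255,70])
print(proj('scene',[-300,316,300]),proj('scene',[-450,316,300]))
E
```

```text
shift m [ 0.2241 -0.1632  0.031 ] turn 0 dist 279 rows>= 5
shift m [ 0.2993 -0.2348 -0.0171] turn 0 dist 381 rows>= 7
[207.70213266  56.66699362] [182.54884331  49.04072849]
```

Call:
jog_arm(increments=[[0.037,-0.027,0.005,-10],[0.075,-0.054,0.01,-20],[0.112,-0.081,0.015,-30],[0.15,-0.109,0.02,-40],[0.187,-0.136,0.025,-50],[0.224,-0.163,0.02,-56],[0.25,-0.19,0.01,-46],[0.27,-0.21,0,-36],[0.3,-0.235,-0.017,-26],[0.3,-0.235,-0.017,-16]])

```text
clock: 15.32
position: [-226.3, 362.2, 305.6]
ee_rot: [-0.232, 0.916, 0.193, -0.266]
contact_force: [0.3, -0.1, -0.2]
gripper_width: 30.1
```

```bash
python3 - <<'E'
from h import *
st()
E
```

```text
t 15.32 pos [-226.3  362.2  305.6] F [ 0.3 -0.1 -0.2] w 30.1 j [ 2.276 -0.206 -0.497 -0.452 -0.722 -3.095]
X [-0.752 -0.526  0.397] Y [-0.322  0.818  0.476] Z [-0.576  0.23  -0.785] yawX -145.0
```

```bash
python3 - <<'E'
from h import *
s=read_state(); go(s['position']+[-110,-120,20]); go(s['position']+[-110,-220,70])
E
```

```text
shift m [ 0.1538 -0.0533  0.02  ] turn 0 dist 164 rows>= 3
shift m [ 0.2263 -0.1113 -0.0422] turn 0 dist 256 rows>= 5
```

Call:
jog_arm(increments=[[0.04,-0.013,0.005,-10],[0.08,-0.026,0.01,-20],[0.115,-0.04,0.015,-30],[0.154,-0.053,0.02,-38],[0.18,-0.07,0.01,-28],[0.2,-0.09,-0.01,-18],[0.226,-0.11,-0.04,-8],[0.226,-0.11,-0.042,2],[0.226,-0.11,-0.042,2]])

```text
clock: 16.45
position: [-240.6, 298.7, 307.5]
ee_rot: [-0.241, 0.901, 0.175, -0.315]
contact_force: [0.1, -0.0, -0.3]
gripper_width: 30.0
```

```bash
python3 - <<'E'
from h import *
s=st(); M=R.from_quat(s["ee_rot"]).as_matrix(); print(np.degrees(np.arccos(-M[2,2])),np.degrees(np.arctan2(M[1,2],M[0,2])))
E
```

```text
t 16.45 pos [-240.6  298.7  307.5] F [ 0.1 -0.  -0.3] w 30.0 j [ 2.347 -0.301 -0.55  -0.549 -0.741 -3.095]
X [-0.685 -0.545  0.484] Y [-0.325  0.823  0.467] Z [-0.653  0.162 -0.74 ] yawX -141.5
42.25862853530257 166.02979203668085
```

```bash
python3 - <<'E'
from h import *
s=read_state(); go([-340,230,325]); go([-330,100,370])
E
```

```text
shift m [ 0.1139 -0.0161  0.0407] turn 0 dist 122 rows>= 2
shift m [ 0.1997 -0.1053 -0.0202] turn 0 dist 227 rows>= 4
```

Call:
jog_arm(increments=[[0.04,-0.005,0.014,-10],[0.08,-0.01,0.028,-20],[0.114,-0.016,0.04,-30],[0.13,-0.03,0.03,-30],[0.15,-0.05,0.015,-20],[0.17,-0.075,0,-10],[0.2,-0.105,-0.02,0],[0.2,-0.105,-0.02,2],[0.2,-0.105,-0.02,2]])

```text
clock: 17.58
position: [-248.9, 251.9, 300.8]
ee_rot: [-0.243, 0.89, 0.156, -0.353]
contact_force: [-0.3, -0.3, 0.4]
gripper_width: 29.7
```

```bash
python3 - <<'E'
from h import *
s=st(); M=R.from_quat(s["ee_rot"]).as_matrix(); print(np.degrees(np.arccos(-M[2,2])),np.degrees(np.arctan2(M[1,2],M[0,2])))
E
```

```text
t 17.57 pos [-248.9  251.9  300.8] F [-0.3 -0.3  0.4] w 29.7 j [ 2.402 -0.362 -0.6   -0.629 -0.736 -3.096]
X [-0.633 -0.542  0.552] Y [-0.322  0.833  0.45 ] Z [-0.704  0.107 -0.702] yawX -139.4
45.39161068713273 171.3319281802626
```

```bash
python3 - <<'E'
from h import *
s=read_state(); go([-350,190,330]); go([-320,30,370])
E
```

```text
shift m [ 0.1137 -0.006   0.044 ] turn 0 dist 122 rows>= 2
shift m [ 0.2035 -0.131  -0.0224] turn 0 dist 243 rows>= 4
```

Call:
jog_arm(increments=[[0.04,-0.002,0.014,-11],[0.08,-0.004,0.03,-22],[0.114,-0.006,0.044,-33],[0.12,-0.01,0.044,-36],[0.14,-0.04,0.02,-26],[0.17,-0.07,0,-16],[0.2,-0.12,-0.02,-6],[0.2035,-0.131,-0.022,4],[0.2035,-0.131,-0.022,4]])

```text
clock: 18.7
position: [-252.1, 208.7, 298.8]
ee_rot: [-0.228, 0.881, 0.129, -0.393]
contact_force: [0.1, -0.0, 0.1]
gripper_width: 29.9
```

```bash
python3 - <<'E'
from h import *
s=st(); M=R.from_quat(s["ee_rot"]).as_matrix(); print(np.degrees(np.arccos(-M[2,2])),np.degrees(np.arctan2(M[1,2],M[0,2])))
E
```

```text
t 18.7 pos [-252.1  208.7  298.8] F [ 0.1 -0.   0.1] w 29.9 j [ 2.417 -0.419 -0.632 -0.731 -0.766 -3.096]
X [-0.586 -0.504  0.634] Y [-0.3    0.863  0.407] Z [-0.752  0.048 -0.657] yawX -139.3
48.9357116472027 176.31848464358134
```

```bash
python3 - <<'E'
from h import *
for P in ([-130,330,320],[0,430,320],[180,420,320],[350,300,320]): go(P)
E
```

```text
shift m [-0.1192  0.0766 -0.0999] turn 0 dist 173 rows>= 3
shift m [-0.2458  0.1238 -0.1929] turn 0 dist 336 rows>= 6
shift m [-0.3463  0.0612 -0.3288] turn 0 dist 481 rows>= 8
shift m [-0.3855 -0.0934 -0.4625] turn 0 dist 609 rows>= 10
```

Call:
jog_arm(increments=[[-0.04,0.026,-0.033,0],[-0.08,0.052,-0.067,0],[-0.12,0.077,-0.1,0],[-0.162,0.092,-0.131,0],[-0.204,0.108,-0.162,0],[-0.246,0.124,-0.193,5],[-0.28,0.103,-0.238,13],[-0.313,0.082,-0.283,20],[-0.346,0.061,-0.329,27],[-0.36,0.01,-0.373,32.7]], hand=-0.1)

```text
clock: 19.95
position: [233.6, 384.5, 319.0]
ee_rot: [0.03, 0.91, 0.012, -0.414]
contact_force: [0.3, 0.7, -0.5]
gripper_width: 38.5
```

```bash
python3 - <<'E'
from h import *
s=st(); 
for P in ([350,300,320],[480,100,320],[540,-100,320],[625,-306,240]): go(P)
E
```

```text
t 19.95 pos [233.6 384.5 319. ] F [ 0.3  0.7 -0.5] w 38.5 j [ 0.908  0.319  0.098 -0.702 -1.845 -2.564]
X [-0.656  0.044  0.753] Y [ 0.065  0.998 -0.002] Z [-0.752  0.048 -0.657] yawX 176.1
shift m [-0.0794 -0.0767 -0.0922] turn 0 dist 144 rows>= 3
shift m [-0.1735 -0.2678 -0.1995] turn 0 dist 376 rows>= 7
shift m [-0.2218 -0.4635 -0.2541] turn 0 dist 573 rows>= 10
shift m [-0.3469 -0.6634 -0.2752] turn 0 dist 798 rows>= 13
```

Call:
jog_arm(increments=[[-0.022,-0.046,-0.025,0],[-0.044,-0.093,-0.051,0],[-0.067,-0.139,-0.076,0],[-0.089,-0.185,-0.102,0],[-0.111,-0.232,-0.127,0],[-0.133,-0.278,-0.152,0],[-0.155,-0.325,-0.178,0],[-0.178,-0.371,-0.203,0],[-0.2,-0.417,-0.229,0],[-0.222,-0.463,-0.254,0]])

```text
clock: 21.2
position: [541.0, -100.8, 320.0]
ee_rot: [0.03, 0.91, 0.012, -0.413]
contact_force: [0.5, 1.8, 0.5]
gripper_width: 38.5
```

```bash
python3 - <<'E'
from h import *
s=st(); 
for P in ([645,-306,220],): go(P)
E
```

```text
t 21.2 pos [ 541.  -100.8  320. ] F [0.5 1.8 0.5] w 38.5 j [ 0.06   0.637  0.417 -0.113 -2.196 -1.721]
X [-0.657  0.044  0.753] Y [ 0.064  0.998 -0.002] Z [-0.752  0.046 -0.658] yawX 176.2
shift m [-0.1526 -0.1979 -0.0219] turn 0 dist 251 rows>= 5
```

Call:
jog_arm(increments=[[-0.031,-0.04,-0.004,0],[-0.061,-0.079,-0.009,0],[-0.092,-0.119,-0.013,0],[-0.122,-0.158,-0.018,0],[-0.1526,-0.198,-0.022,0],[-0.1526,-0.198,-0.022,0]])

```text
clock: 21.95
position: [644.6, -308.6, 212.5]
ee_rot: [0.031, 0.908, 0.014, -0.418]
contact_force: [0.7, 0.0, -1.0]
gripper_width: 38.6
```

```bash
python3 - <<'E'
from h import *
s=st(); s=snap('wrist','w5.png'); 
for x in (538,573,611): print(proj('wrist',[x,-306,98],s))
E
```

```text
t 21.95 pos [ 644.6 -308.6  212.5] F [ 0.7  0.  -1. ] w 38.6 j [-0.186  1.028  0.849  0.116 -2.247 -1.421]
X [-0.649  0.044  0.759] Y [ 0.067  0.998 -0.   ] Z [-0.758  0.051 -0.651] yawX 176.1
[312.82375704 207.74846203]
[315.46443384 245.74934891]
[318.74442664 292.95036765]
```

View pics/w5.png

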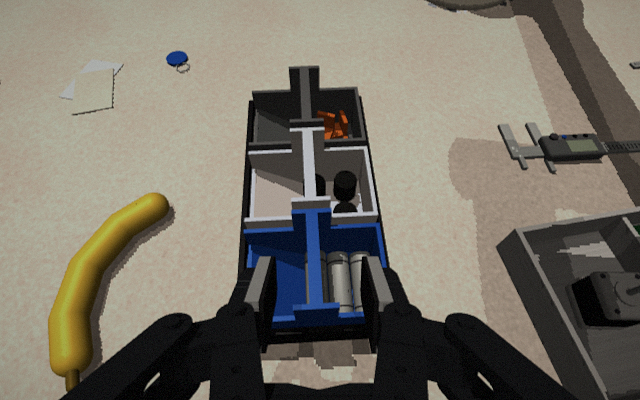

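```bash
python3 - <<'E'
from h import *
s=read_state()
for p in [(311,211),(305,229),(320,229),(308,270),(323,270),(321,302)]: print(p,ray('wrist',p,98,s).round())
for p in [(240,228),(386,222),(386,320)]: print(p,ray('wrist',p,66,s).round())
im=cv2.imread('pics/raw_w5.png')[180:340,220:410]; cv2.imwrite('pics/w5z.png',cv2.resize(im,None,fx=4,fy=3.7,interpolation=cv2.INTER_CUBIC))
E
```

```text
(311, 211) [ 540. -307.   98.]
(305, 229) [ 557. -313.   98.]
(320, 229) [ 558. -300.   98.]
(308, 270) [ 592. -312.   98.]
(323, 270) [ 593. -300.   98.]
(321, 302) [ 618. -304.   98.]
(240, 228) [ 536. -373.   66.]
(386, 222) [ 539. -237.   66.]
(386, 320) [ 627. -251.   66.]
```

View pics/w5z.png

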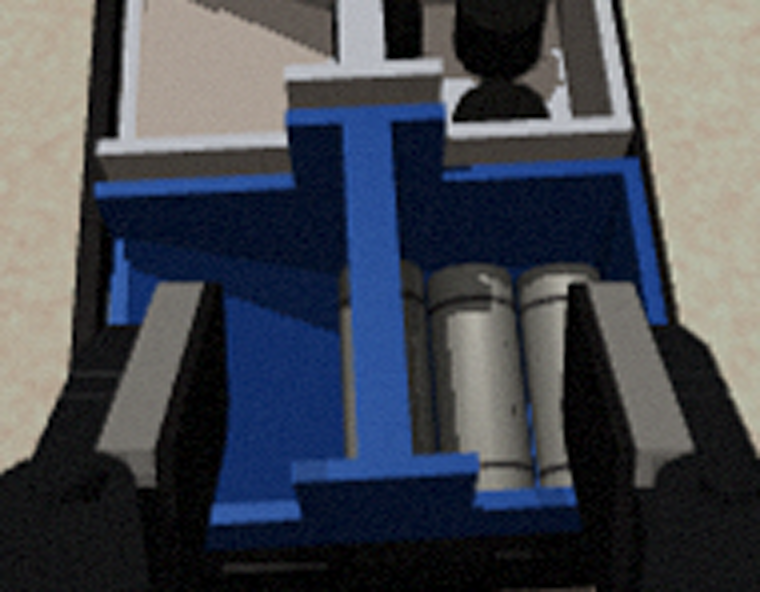

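```bash
python3 - <<'E'
from h import *
for P in ([640,-310,155],[564.5,-306,89]): go(P)
E
```

```text
shift m [-0.043  -0.003   0.0433] turn 0 dist 61 rows>= 1
shift m [-0.0436 -0.0039  0.1436] turn 0 dist 150 rows>= 3
```

Call:
jog_arm(increments=[[-0.022,-0.002,0.022,-1],[-0.0435,-0.003,0.043,-2],[-0.0435,-0.003,0.075,-2],[-0.0435,-0.004,0.11,-2],[-0.0435,-0.004,0.135,-2],[-0.0435,-0.004,0.1435,-2],[-0.0435,-0.004,0.1435,-2]])

```text
clock: 22.88
position: [565.3, -305.7, 90.8]
ee_rot: [0.014, 0.91, 0.019, -0.415]
contact_force: [-0.2, -0.2, 0.5]
gripper_width: 38.3
```

```bash
python3 - <<'E'
from h import *
s=st(); s=snap('wrist','w6.png')
E
```

```text
t 22.88 pos [ 565.3 -305.7   90.8] F [-0.2 -0.2  0.5] w 38.3 j [-0.199  0.953  0.382  0.108 -1.851 -1.419]
X [-0.656  0.009  0.755] Y [0.041 0.999 0.024] Z [-0.754  0.047 -0.655] yawX 179.2
```

View pics/w6.png

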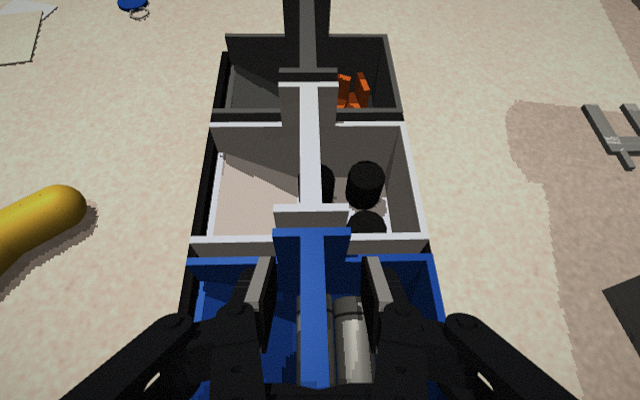

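Call:
jog_arm(increments=[[0,0,0,0],[0,0,0,0],[0,0,0,0],[0,0,0,0]], hand=-1)

```text
clock: 23.42
position: [566.8, -307.2, 91.8]
ee_rot: [0.014, 0.91, 0.018, -0.413]
contact_force: [1.8, -5.2, 2.7]
gripper_width: 9.2
```

```bash
python3 - <<'E'
from h import *
s=st(); go(s['position']+[0,0,100])
E
```

```text
t 23.43 pos [ 566.8 -307.2   91.8] F [ 1.8 -5.2  2.7] w 9.2 j [-0.2    0.953  0.386  0.111 -1.85  -1.419]
X [-0.658  0.011  0.753] Y [0.04  0.999 0.02 ] Z [-0.752  0.043 -0.658] yawX 179.1
shift m [ 0.0753  0.002  -0.0658] turn 0 dist 100 rows>= 2
```

Call:
jog_arm(increments=[[0.0113,0.0003,-0.01,0],[0.0264,0.0007,-0.023,0],[0.0414,0.0011,-0.036,0],[0.0565,0.0015,-0.0494,0],[0.0753,0.002,-0.0658,0],[0.0753,0.002,-0.0658,0]])

```text
clock: 24.18
position: [567.6, -307.0, 195.1]
ee_rot: [0.014, 0.912, 0.017, -0.411]
contact_force: [-0.4, 0.1, -4.8]
gripper_width: 9.1
```

```bash
python3 - <<'E'
from h import *
s=st(); s=snap('wrist','w7.png'); snap('scene','s7.png',(220,130,420,300),3.5)
E
```

```text
t 24.18 pos [ 567.6 -307.   195.1] F [-0.4  0.1 -4.8] w 9.1 j [-0.199  0.864  0.464  0.118 -2.011 -1.399]
X [-0.662  0.011  0.749] Y [0.039 0.999 0.02 ] Z [-0.748  0.042 -0.662] yawX 179.0
```

View pics/w7.png

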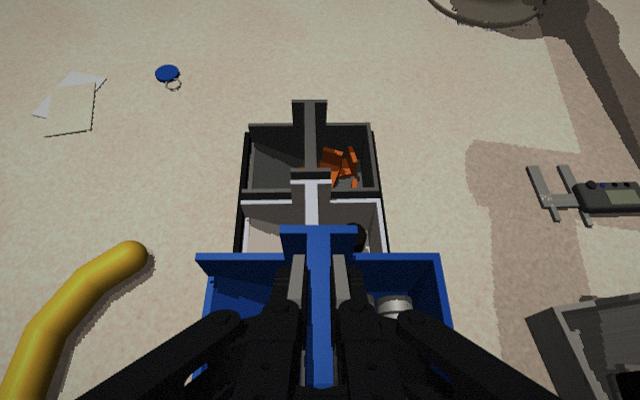

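View pics/s7.png

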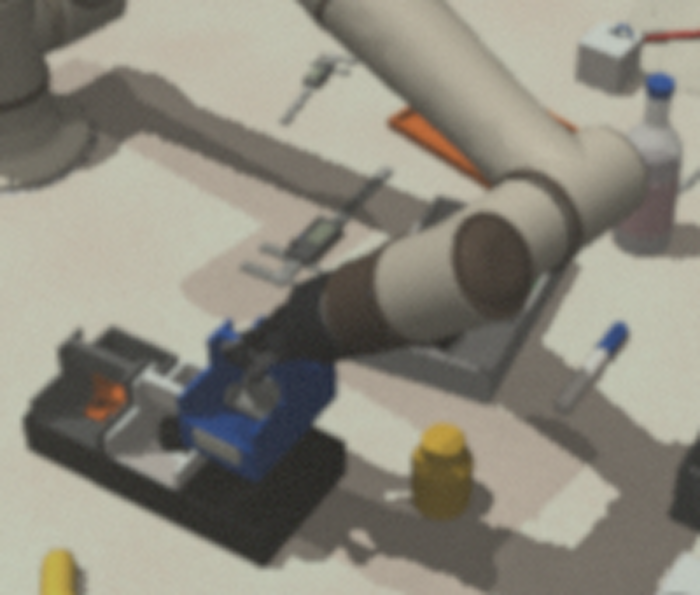

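```bash
cat > pour.py <<'E'
from h import *
def binpose(M,psi):
    # M tool rotation now (at turn 0, bin level), psi: tool turn in degrees (negative pours)
    Mt=M@R.from_euler('z',psi,degrees=True).as_matrix()
    B=np.array([[0,1,0],[.749,0,-.662],[0,0,0]]) 
    xb=np.array([0,1,0]);zb=np.array([.749,0,-.662]);zb/=np.linalg.norm(zb);yb=np.cross(zb,xb)
    return Mt@np.c_[xb,yb,zb]
off=np.array([0,9.5,6])
pts={'lipL':(-61,-38,-45),'lip0':(-61,0,-45),'lipR':(-61,38,-45)}
for sy in(-42,42):
    for n,x,z in(('fb',-63,-81),('bb',63,-81),('bt',63,-19)): pts[n+('+' if sy>0 else '-')]=(x,sy,z)
E
python3 - <<'E'
from pour import *
s=read_state(); M=R.from_quat(s['ee_rot']).as_matrix()
for psi in (0,-30,-60,-75,-90,-100,-110,-120,-130):
    B=binpose(M,psi); up=B.T@[0,0,1]; g=-up; d=np.array([-np.cos(np.radians(33)),0,np.sin(np.radians(33))])
    print(psi,'tilt',round(np.degrees(np.arccos(up[2]))),'ramp',round(g@d,2),'side',round(g[1],2),{k:(B@(np.array(v)-off)).round().astype(int).tolist() for k,v in pts.items()})
E
```

```text
0 tilt 1 ramp -0.53 side -0.01 {'lipL': [45, -62, -53], 'lip0': [7, -60, -52], 'lipR': [-31, -59, -52], 'fb-': [49, -63, -89], 'bb-': [54, 63, -86], 'bt-': [54, 61, -24], 'fb+': [-35, -60, -88], 'bb+': [-30, 66, -85], 'bt+': [-30, 65, -23]}
-30 tilt 24 ramp -0.17 side 0.07 {'lipL': [60, -19, -68], 'lip0': [24, -30, -70], 'lipR': [-12, -41, -73], 'fb-': [63, -5, -101], 'bb-': [26, 104, -51], 'bt-': [29, 80, 6], 'fb+': [-17, -30, -107], 'bb+': [-54, 80, -57], 'bt+': [-51, 55, 0]}
-60 tilt 45 ramp 0.17 side 0.26 {'lipL': [60, 29, -64], 'lip0': [30, 8, -74], 'lipR': [-1, -12, -84], 'fb-': [56, 54, -90], 'bb-': [-13, 118, -6], 'bt-': [1, 76, 37], 'fb+': [-11, 9, -111], 'bb+': [-80, 73, -28], 'bt+': [-66, 31, 16]}
-75 tilt 56 ramp 0.31 side 0.38 {'lipL': [54, 51, -56], 'lip0': [27, 28, -70], 'lipR': [1, 5, -84], 'fb-': [46, 80, -76], 'bb-': [-33, 113, 16], 'bt-': [-12, 67, 51], 'fb+': [-13, 29, -108], 'bb+': [-92, 63, -15], 'bt+': [-71, 16, 20]}
-90 tilt 65 ramp 0.4 side 0.51 {'lipL': [44, 69, -43], 'lip0': [22, 45, -62], 'lipR': [0, 21, -82], 'fb-': [31, 99, -58], 'bb-': [-52, 101, 37], '
[... 335 characters left out ...]
lt 77 ramp 0.46 side 0.68 {'lipL': [27, 86, -22], 'lip0': [10, 63, -48], 'lipR': [-6, 41, -74], 'fb-': [7, 115, -29], 'bb-': [-73, 73, 59], 'bt-': [-33, 28, 73], 'fb+': [-30, 66, -86], 'bb+': [-110, 24, 2], 'bt+': [-70, -22, 16]}
-120 tilt 82 ramp 0.46 side 0.75 {'lipL': [17, 90, -10], 'lip0': [3, 70, -39], 'lipR': [-11, 49, -68], 'fb-': [-6, 118, -14], 'bb-': [-81, 56, 67], 'bt-': [-36, 14, 76], 'fb+': [-37, 73, -77], 'bb+': [-112, 11, 4], 'bt+': [-67, -32, 12]}
-130 tilt 87 ramp 0.44 side 0.82 {'lipL': [6, 92, 2], 'lip0': [-5, 74, -30], 'lipR': [-17, 56, -61], 'fb-': [-20, 117, 2], 'bb-': [-87, 37, 73], 'bt-': [-38, 0, 76], 'fb+': [-45, 77, -68], 'bb+': [-112, -3, 3], 'bt+': [-63, -40, 7]}
```

```bash
python3 - <<'E'
from h import *
for P in ([562,80,203],):go(P)
E
```

```text
shift m [0.0154 0.3863 0.0132] turn 0 dist 387 rows>= 7
```

Call:
jog_arm(increments=[[0.003,0.015,-0.001,0],[0.005,0.045,0,0],[0.007,0.09,0.002,0],[0.008,0.14,0.004,0],[0.01,0.19,0.006,0],[0.011,0.24,0.008,0],[0.013,0.29,0.01,0],[0.014,0.335,0.011,0],[0.015,0.37,0.013,0],[0.0154,0.3863,0.0132,0]])

```text
clock: 25.52
position: [561.2, 82.7, 202.7]
ee_rot: [0.012, 0.91, 0.017, -0.414]
contact_force: [0.5, 0.1, -4.0]
gripper_width: 8.9
```

```bash
python3 - <<'E'
from h import *
s=st(); snap('wrist','w8.png'); snap('scene','s8.png',(220,100,450,290),3.2)
go([562,80,150])
E
```

```text
t 25.52 pos [561.2  82.7 202.7] F [ 0.5  0.1 -4. ] w 8.9 j [ 0.29   0.741  0.383 -0.288 -2.02  -1.902]
X [-0.657  0.008  0.753] Y [0.037 0.999 0.022] Z [-0.753  0.042 -0.657] yawX 179.3
shift m [-0.0401 -0.0029  0.0343] turn 0 dist 53 rows>= 1
```

View pics/w8.png

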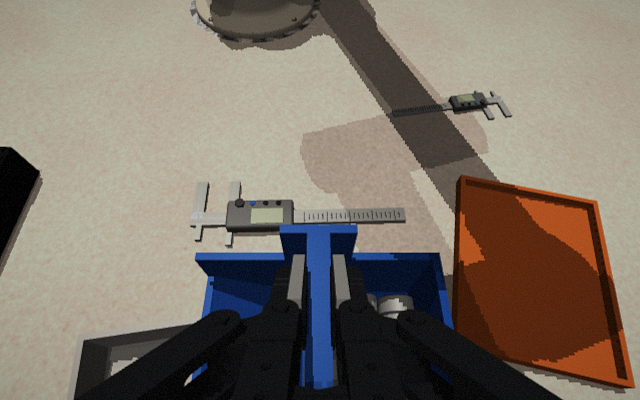

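View pics/s8.png

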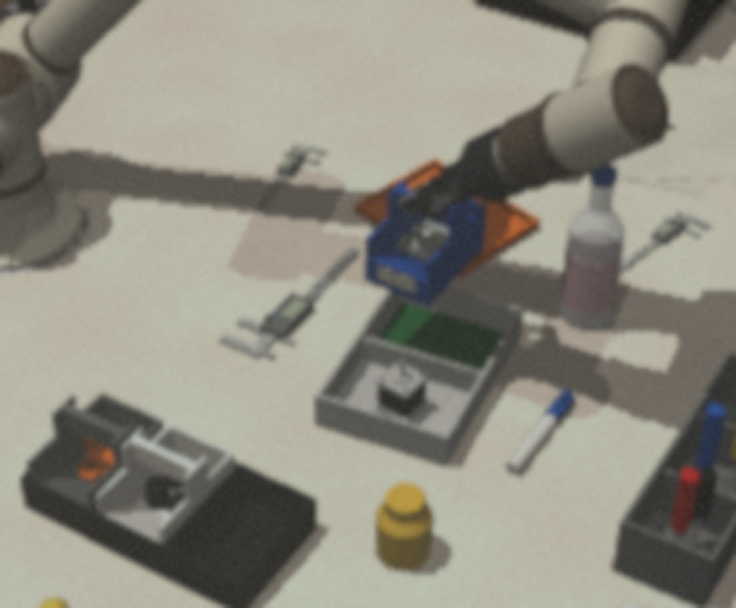

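Call:
jog_arm(increments=[[-0.01,-0.001,0.008,-8],[-0.02,-0.002,0.017,-17],[-0.03,-0.003,0.026,-26],[-0.04,-0.003,0.034,-35],[-0.04,-0.003,0.034,-42],[-0.04,-0.003,0.034,-47],[-0.04,-0.003,0.034,-51],[-0.04,-0.003,0.034,-54],[-0.04,-0.003,0.034,-57],[-0.04,-0.003,0.034,-60]])

```text
clock: 26.88
position: [562.1, 77.9, 150.9]
ee_rot: [-0.444, 0.794, 0.222, -0.35]
contact_force: [0.5, -0.2, -2.3]
gripper_width: 9.2
```

```bash
python3 - <<'E'
from h import *
s=st(); snap('scene','s9.png',(300,120,420,220),6); snap('wrist','w9.png')
E
```

```text
t 26.88 pos [562.1  77.9 150.9] F [ 0.5 -0.2 -2.3] w 9.2 j [ 0.285  0.788  0.334 -0.272 -1.929 -0.822]
X [-0.361 -0.861  0.358] Y [-0.55   0.507  0.663] Z [-0.753  0.042 -0.657] yawX -112.7
```

View pics/s9.png

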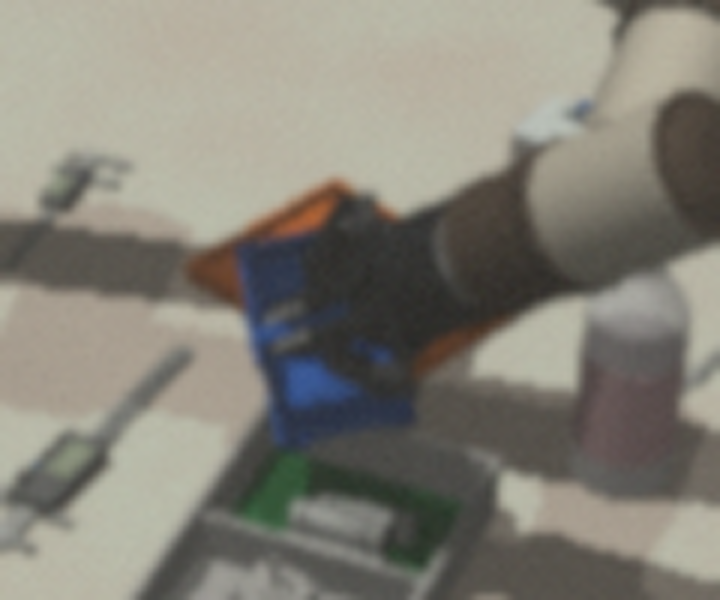

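View pics/w9.png

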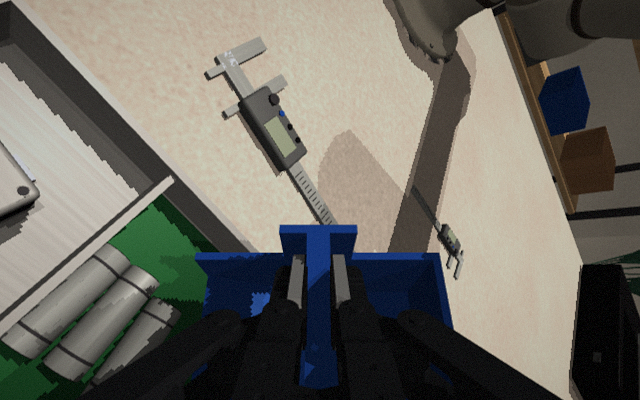

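```bash
python3 - <<'E'
from h import *
s=dict(position=np.array([561.2,82.7,202.7]),ee_rot=R.from_matrix(np.array([[-.657,.037,-.753],[.008,.999,.042],[.753,.022,-.657]])).as_quat())
im=cv2.imread('pics/raw_w8.png'); hsv=cv2.cvtColor(im,cv2.COLOR_BGR2HSV)
m=cv2.inRange(hsv,(3,150,40),(20,255,255)); m[:, :400]=0
c=max(cv2.findContours(m,0,2)[0],key=cv2.contourArea); ap=cv2.approxPolyDP(c,12,True)[:,0]; print(ap.tolist())
Q=np.array([ray('wrist',p,16,s)[:2] for p in ap]); print(Q.round())
# top view
im=cv2.imread('pics/raw_t2.png'); hsv=cv2.cvtColor(im,cv2.COLOR_BGR2HSV)
m=cv2.inRange(hsv,(3,150,40),(20,255,255)); m[:,:210]=0;m[:,280:]=0
c=max(cv2.findContours(m,0,2)[0],key=cv2.contourArea)
Q=np.array([ray('top',p,12)[:2] for p in c[:,0]],np.float32); print('top',cv2.minAreaRect(Q))
s0=dict(position=np.array([576.3,65.8,259.4]),ee_rot=np.array([1,.007,-.001,.001]))
im=cv2.imread('pics/w1.png'); hsv=cv2.cvtColor(im,cv2.COLOR_BGR2HSV)
m=cv2.inRange(hsv,(3,150,40),(20,255,255)); m[:,220:]=0
c=max(cv2.findContours(m,0,2)[0],key=cv2.contourArea)
Q=np.array([ray('wrist',p,14,s0)[:2] for p in c[:,0]],np.float32); print('w1',cv2.minAreaRect(Q))
E
```

```text
[[461, 175], [455, 329], [504, 360], [634, 387], [596, 201]]
[[377. 259.]
 [545. 211.]
 [572. 248.]
 [597. 353.]
 [415. 402.]]
top ((485.22052001953125, 306.1357421875), (149.743896484375, 188.78741455078125), 75.13517761230469)
w1 ((487.22967529296875, 304.4073181152344), (154.87115478515625, 195.77784729003906), 74.98816680908203)
```

```bash
python3 - <<'E'
from h import *
for P in ([562,78,260],[520,10,360]): go(P)
E
```

```text
shift m [ 0.0394  0.0724 -0.0716] turn 0 dist 109 rows>= 2
shift m [ 0.149   0.1272 -0.1086] turn 0 dist 224 rows>= 4
```

Call:
jog_arm(increments=[[0.013,0.024,-0.024,0],[0.026,0.048,-0.048,5],[0.0394,0.0724,-0.072,15],[0.06,0.083,-0.08,25],[0.082,0.094,-0.087,35],[0.104,0.105,-0.094,45],[0.126,0.116,-0.1,55],[0.149,0.127,-0.109,65],[0.149,0.127,-0.109,75],[0.149,0.127,-0.109,85]])

```text
clock: 28.22
position: [519.9, 8.6, 361.0]
ee_rot: [0.214, 0.885, -0.074, -0.407]
contact_force: [-0.5, -0.2, -1.4]
gripper_width: 9.2
```

Call:
jog_arm(increments=[[0,0,0,10],[0,0,0,20],[0,0,0,30],[0,0,0,40],[0,0,0,50]])

```text
clock: 28.85
position: [519.1, -20.8, 352.6]
ee_rot: [0.55, 0.727, -0.236, -0.337]
contact_force: [0.0, -0.4, -2.3]
gripper_width: 8.9
```

```bash
python3 - <<'E'
from h import *
s=st(); M=R.from_quat(s["ee_rot"]).as_matrix(); print(np.degrees(np.arccos(-M[2,2])),np.degrees(np.arctan2(M[1,2],M[0,2])))
snap('top','t10.png',(210,120,450,260),3.3)
E
```

```text
t 28.85 pos [519.1 -20.8 352.6] F [ 0.  -0.4 -2.3] w 8.9 j [ 0.177  0.564  0.402 -0.203 -2.235 -3.097]
X [-0.169  0.958  0.231] Y [ 0.641  0.285 -0.713] Z [-0.749  0.027 -0.662] yawX 100.0
48.5382709474075 177.9361089062452
```

View pics/t10.png

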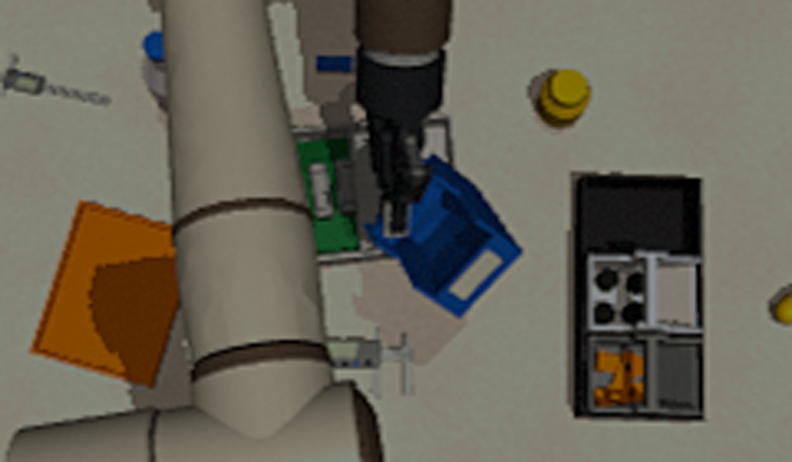

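Call:
jog_arm(increments=[[0,0,0,-10.5],[0,0,0,-21],[0,0,0,-31.5],[0,0,0,-42],[0,0,0,-52.5],[0,0,0,-63],[0,0,0,-73.5],[0,0,0,-84],[0,0,0,-94.5],[0,0,0,-105]])

```text
clock: 30.15
position: [517.8, -25.0, 351.6]
ee_rot: [-0.242, 0.878, 0.125, -0.394]
contact_force: [0.2, -0.7, -1.9]
gripper_width: 8.9
```

```bash
python3 - <<'E'
from h import *
s=st(); go([520,-90,365])
E
```

```text
t 30.15 pos [517.8 -25.  351.6] F [ 0.2 -0.7 -1.9] w 8.9 j [ 0.171  0.564  0.397 -0.199 -2.235 -1.257]
X [-0.572 -0.524  0.632] Y [-0.327  0.852  0.41 ] Z [-0.753  0.028 -0.658] yawX -137.5
shift m [ 0.0412 -0.0505 -0.0122] turn 0 dist 66 rows>= 2
```

Call:
jog_arm(increments=[[0.01,-0.012,-0.003,-10.7],[0.02,-0.025,-0.006,-21.4],[0.03,-0.038,-0.009,-32],[0.04,-0.05,-0.012,-42.8],[0.04,-0.05,-0.012,-53.5],[0.04,-0.05,-0.012,-64],[0.04,-0.05,-0.012,-75],[0.04,-0.05,-0.012,-85.5],[0.04,-0.05,-0.012,-96],[0.04,-0.05,-0.012,-107]])

```text
clock: 31.4
position: [519.9, -89.8, 364.7]
ee_rot: [0.849, -0.328, -0.391, 0.134]
contact_force: [0.5, 0.4, -2.3]
gripper_width: 8.9
```

Call:
jog_arm(increments=[[0,0,0,-10.7],[0,0,0,-21.4],[0,0,0,-32],[0,0,0,-42.8],[0,0,0,-53.5],[0,0,0,-64],[0,0,0,-75],[0,0,0,-85.5],[0,0,0,-96],[0,0,0,-107]])

```text
clock: 32.65
position: [519.4, -90.6, 365.0]
ee_rot: [0.769, 0.488, -0.341, -0.235]
contact_force: [-0.0, 0.7, -2.4]
gripper_width: 9.2
```

```bash
python3 - <<'E'
from h import *
s=st()
E
```

```text
t 32.65 pos [519.4 -90.6 365. ] F [-0.   0.7 -2.4] w 9.2 j [ 0.082  0.574  0.415 -0.119 -2.258  2.586]
X [ 0.292  0.91  -0.294] Y [ 0.589 -0.413 -0.694] Z [-0.753  0.03  -0.657] yawX 72.2
```

Call:
jog_arm(increments=[[0,0,0,-10.7],[0,0,0,-21.4],[0,0,0,-32],[0,0,0,-42.8],[0,0,0,-53.5],[0,0,0,-64],[0,0,0,-74],[0,0,0,-74]])

```text
clock: 33.65
position: [614.7, -33.1, 472.2]
ee_rot: [0.392, 0.797, -0.143, -0.436]
contact_force: [0.6, 0.6, -1.9]
gripper_width: 8.9
```

```bash
python3 - <<'E'
from h import *
s=st();M=R.from_quat(s["ee_rot"]).as_matrix(); print(np.degrees(np.arccos(-M[2,2])),np.degrees(np.arctan2(M[1,2],M[0,2])))
E
```

```text
t 33.65 pos [614.7 -33.1 472.2] F [ 0.6  0.6 -1.9] w 8.9 j [ 0.064  0.808  1.252 -0.738 -2.895  3.096]
X [-0.313  0.751  0.582] Y [ 0.501  0.651 -0.571] Z [-0.807  0.113 -0.579] yawX 112.6
54.6040225112937 172.02907981405997
```

```bash
python3 - <<'E'
from h import *
go([390,-430,380])
E
```

```text
shift m [-0.2813 -0.3182  0.19  ] turn 0 dist 465 rows>= 8
```

Call:
jog_arm(increments=[[-0.035,-0.04,0.024,8],[-0.07,-0.08,0.048,16],[-0.105,-0.12,0.071,24],[-0.14,-0.16,0.095,32],[-0.176,-0.2,0.119,34],[-0.211,-0.24,0.143,34],[-0.246,-0.28,0.167,30],[-0.281,-0.318,0.19,24],[-0.281,-0.318,0.19,14],[-0.281,-0.318,0.19,4]])

```text
clock: 34.9
position: [560.9, -199.7, 507.4]
ee_rot: [0.484, 0.738, -0.13, -0.453]
contact_force: [-0.0, -0.1, -2.0]
gripper_width: 9.0
```

```bash
python3 - <<'E'
from h import *
s=st();M=R.from_quat(s["ee_rot"]).as_matrix(); print(np.degrees(np.arccos(-M[2,2])),np.degrees(np.arctan2(M[1,2],M[0,2])))
E
```

```text
t 34.9 pos [ 560.9 -199.7  507.4] F [-0.  -0.1 -2. ] w 9.0 j [-0.182  0.78   1.254 -0.696 -2.987  3.096]
X [-0.122  0.831  0.542] Y [ 0.596  0.498 -0.63 ] Z [-0.794  0.246 -0.556] yawX 98.3
56.20294347852566 162.74793281544697
```

```bash
python3 - <<'E'
from h import *
go([480,50,340])
E
```

```text
shift m [0.1267 0.1816 0.2189] turn 0 dist 311 rows>= 5
```

Call:
jog_arm(increments=[[0.013,0.018,0.022,10.7],[0.025,0.036,0.044,21.4],[0.038,0.054,0.066,32],[0.051,0.073,0.088,42.8],[0.063,0.091,0.11,53.5],[0.076,0.109,0.131,64],[0.089,0.127,0.153,75],[0.101,0.145,0.175,85.5],[0.114,0.163,0.197,96],[0.127,0.182,0.219,107]])

```text
clock: 36.15
position: [479.9, 51.1, 340.1]
ee_rot: [0.881, 0.049, -0.441, -0.164]
contact_force: [0.5, 0.1, -1.9]
gripper_width: 9.2
```

```bash
python3 - <<'E'
from h import *
s=st();M=R.from_quat(s["ee_rot"]).as_matrix(); print(np.degrees(np.arccos(-M[2,2])),np.degrees(np.arctan2(M[1,2],M[0,2])))
go([477,230,320])
E
```

```text
t 36.15 pos [479.9  51.1 340.1] F [ 0.5  0.1 -1.9] w 9.2 j [ 0.174  0.533  0.358 -0.511 -2.252  1.365]
X [ 0.606  0.232 -0.761] Y [-0.058 -0.941 -0.333] Z [-0.793  0.246 -0.557] yawX 20.9
56.142192740196414 162.7351475758406
shift m [ 0.0549 -0.1615  0.0576] turn 0 dist 180 rows>= 3
```

Call:
jog_arm(increments=[[0.006,-0.016,0.006,10.7],[0.011,-0.032,0.012,21.4],[0.017,-0.049,0.017,32],[0.022,-0.065,0.023,42.8],[0.027,-0.081,0.029,53.5],[0.033,-0.097,0.035,64],[0.038,-0.113,0.04,75],[0.044,-0.13,0.046,85.5],[0.05,-0.146,0.052,96],[0.055,-0.1615,0.058,107]])

```text
clock: 37.4
position: [476.8, 230.4, 320.2]
ee_rot: [-0.563, 0.679, 0.394, -0.257]
contact_force: [-0.3, -0.3, -2.9]
gripper_width: 8.9
```

```bash
python3 - <<'E'
from h import *
s=st();M=R.from_quat(s["ee_rot"]).as_matrix()
for d in (94,96,97,98,100):
    print(d,(M@R.from_euler('z',d,degrees=True).as_matrix())[:,1].round(3))
go([477,308,240])
E
```

```text
t 37.4 pos [476.8 230.4 320.2] F [-0.3 -0.3 -2.9] w 8.9 j [ 0.399  0.568  0.428 -0.695 -2.155 -0.756]
X [-0.234 -0.968 -0.094] Y [-0.563  0.056  0.825] Z [-0.793  0.246 -0.557] yawX -103.6
94 [0.272 0.962 0.036]
96 [0.291 0.957 0.007]
97 [ 0.3    0.954 -0.007]
98 [ 0.31   0.951 -0.022]
100 [ 0.328  0.943 -0.051]
shift m [-0.0675 -0.062   0.0636] turn 0 dist 112 rows>= 2
```

Call:
jog_arm(increments=[[0,0,0,10.7],[0,0,0,21.4],[-0.01,-0.01,0.01,32],[-0.02,-0.02,0.02,42.8],[-0.03,-0.03,0.03,53.5],[-0.04,-0.04,0.04,64],[-0.055,-0.05,0.05,75],[-0.0675,-0.062,0.064,85.5],[-0.0675,-0.062,0.064,95],[-0.0675,-0.062,0.064,95]])

```text
clock: 38.65
position: [476.9, 308.0, 240.0]
ee_rot: [0.119, 0.874, 0.077, -0.464]
contact_force: [-0.4, 0.6, -2.1]
gripper_width: 9.1
```

```bash
python3 - <<'E'
from h import *
s=st(); snap('wrist','w11.png'); snap('top','t11.png',(210,120,370,260),4.2);snap('scene','s11.png',(310,110,430,210),6)
E
```

```text
t 38.65 pos [476.9 308.  240. ] F [-0.4  0.6 -2.1] w 9.1 j [ 0.494  0.665  0.405 -0.71  -2.004 -2.405]
X [-0.541  0.138  0.83 ] Y [0.28  0.96  0.023] Z [-0.793  0.245 -0.558] yawX 165.7
```

View pics/w11.png

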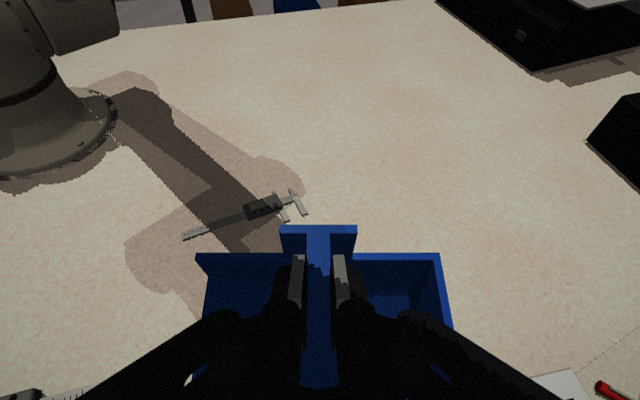

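View pics/s11.png

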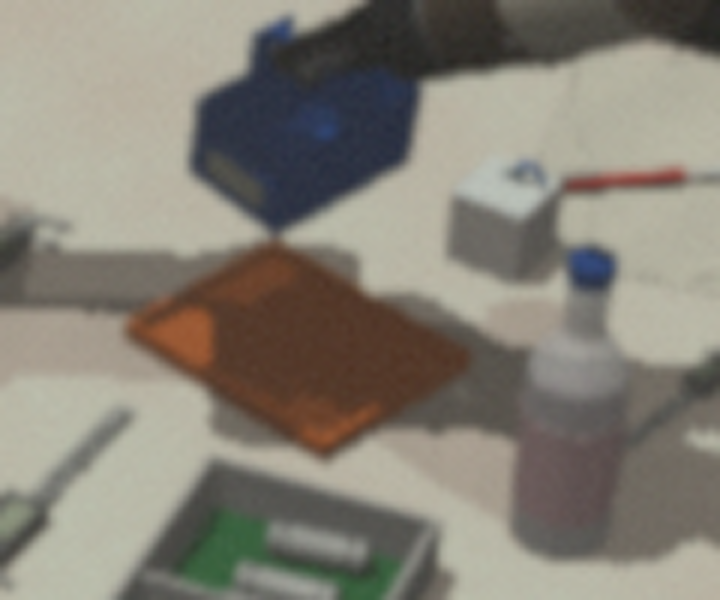

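View pics/t11.png

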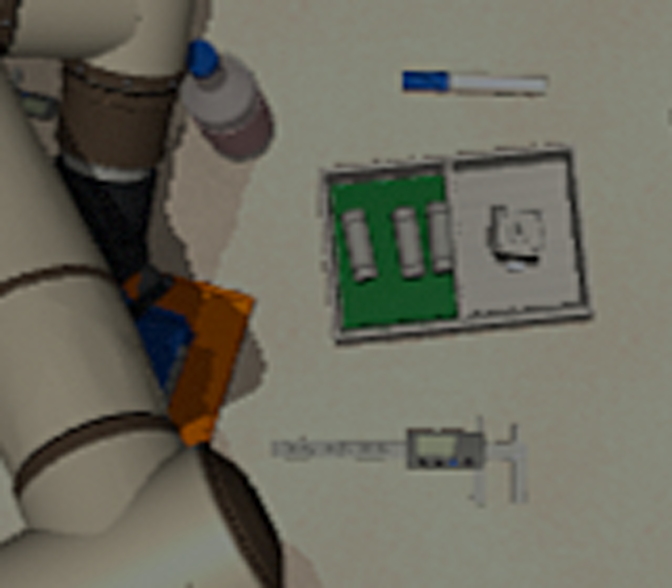

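```bash
python3 - <<'E'
from h import *
go([454,314,150]);go([454,314,112])
E
```

```text
shift m [-0.0616 -0.0027  0.0701] turn 0 dist 93 rows>= 2
shift m [-0.0931 -0.0037  0.0913] turn 0 dist 130 rows>= 3
```

Call:
jog_arm(increments=[[-0.02,-0.001,0.025,0],[-0.0416,-0.002,0.05,0],[-0.0616,-0.003,0.07,0],[-0.078,-0.003,0.081,0],[-0.093,-0.0037,0.091,0],[-0.093,-0.0037,0.091,0]])

```text
clock: 39.55
position: [454.0, 313.6, 111.1]
ee_rot: [0.12, 0.874, 0.077, -0.465]
contact_force: [-0.3, 1.3, -1.3]
gripper_width: 9.3
```

```bash
python3 - <<'E'
from h import *
s=st(); snap('scene','s12.png',(310,110,430,210),6);snap('top','t12.png',(210,120,370,260),4.2)
go(s['position']+[0,0,-10])
E
```

```text
t 39.55 pos [454.  313.6 111.1] F [-0.3  1.3 -1.3] w 9.3 j [ 0.522  0.772  0.245 -0.671 -1.782 -2.248]
X [-0.539  0.138  0.831] Y [0.281 0.959 0.023] Z [-0.794  0.245 -0.557] yawX 165.6
shift m [-0.0093 -0.0008  0.007 ] turn 0 dist 12 rows>= 1
```

View pics/s12.png

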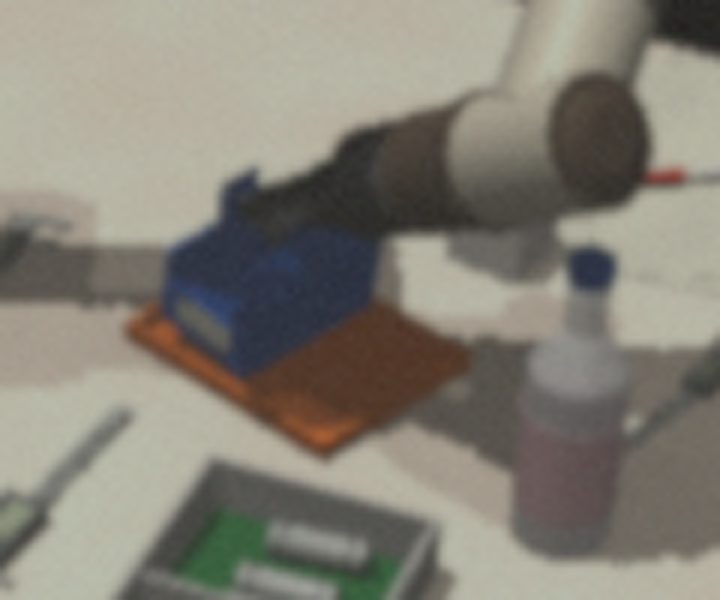

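View pics/t12.png

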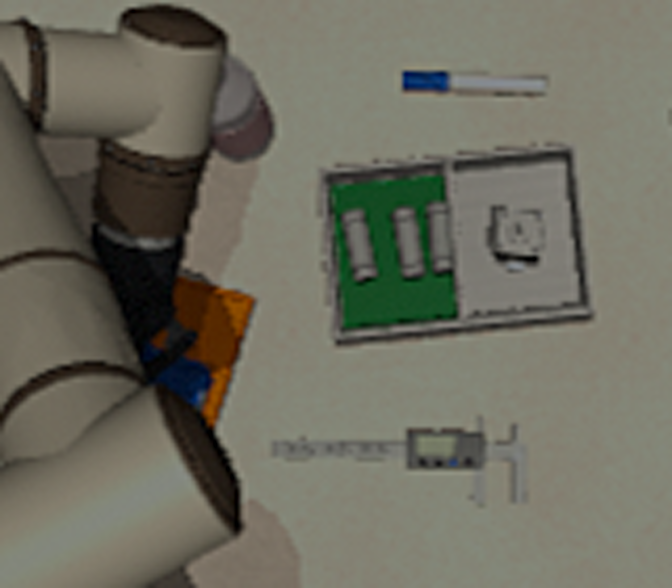

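Call:
jog_arm(increments=[[-0.0037,-0.0003,0.0028,0],[-0.0065,-0.0005,0.005,0],[-0.0093,-0.0008,0.007,0],[-0.0093,-0.0008,0.007,0]])

```text
clock: 40.15
position: [453.9, 313.5, 100.8]
ee_rot: [0.119, 0.875, 0.077, -0.464]
contact_force: [0.6, 0.4, -2.3]
gripper_width: 9.1
```

Call:
jog_arm(increments=[[-0.0028,-0.0002,0.0021,0],[-0.0047,-0.0004,0.0035,0],[-0.0047,-0.0004,0.0035,0]])

```text
clock: 40.52
position: [453.6, 314.4, 98.6]
ee_rot: [0.117, 0.875, 0.078, -0.464]
contact_force: [-0.3, 3.6, 11.4]
gripper_width: 9.1
```

```bash
python3 - <<'E'
from h import *
s=st(); snap('scene','s13.png',(310,110,430,210),6)
E
```

```text
t 40.52 pos [453.6 314.4  98.6] F [-0.3  3.6 11.4] w 9.1 j [ 0.523  0.787  0.239 -0.669 -1.763 -2.229]
X [-0.542  0.133  0.83 ] Y [0.278 0.96  0.028] Z [-0.793  0.246 -0.558] yawX 166.2
```

View pics/s13.png

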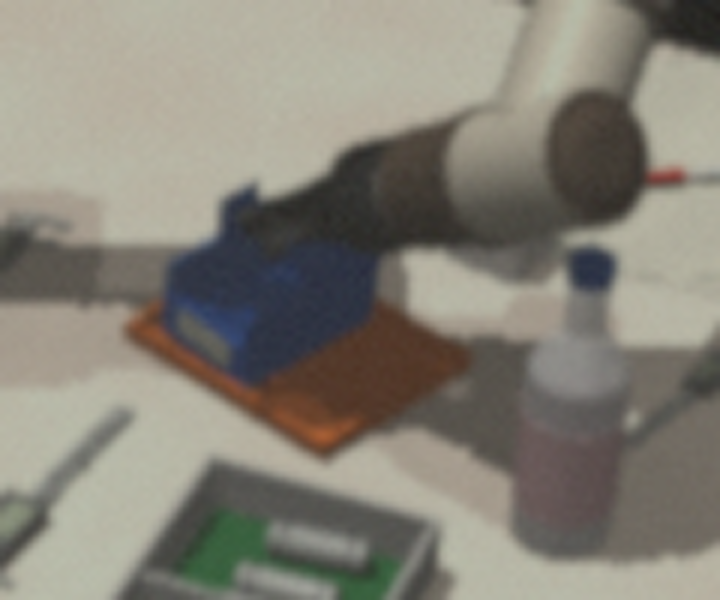

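Call:
jog_arm(increments=[[-0.0019,-0.0002,0.0014,0],[-0.0037,-0.0003,0.0028,0],[-0.0037,-0.0003,0.0028,0]])

```text
clock: 40.95
position: [453.4, 314.9, 98.1]
ee_rot: [0.115, 0.875, 0.079, -0.464]
contact_force: [-0.5, 1.5, 14.1]
gripper_width: 8.9
```

Call:
jog_arm(increments=[[0.001,0,-0.001,0],[0.001,0,-0.001,0],[0.001,0,-0.001,0],[0.001,0,-0.001,0]], hand=-0.2)

```text
clock: 41.45
position: [453.5, 314.7, 99.1]
ee_rot: [0.116, 0.874, 0.079, -0.464]
contact_force: [0.5, -0.7, 0.7]
gripper_width: 34.3
```

```bash
python3 - <<'E'
from h import *
s=st(); snap('wrist','w14.png'); go(s['position']+[0,0,30]); go(s['position']+[0,0,160])
E
```

```text
t 41.45 pos [453.5 314.7  99.1] F [ 0.5 -0.7  0.7] w 34.3 j [ 0.524  0.787  0.24  -0.67  -1.766 -2.226]
X [-0.542  0.129  0.831] Y [0.275 0.961 0.03 ] Z [-0.794  0.245 -0.556] yawX 166.6
shift m [ 0.0249  0.0009 -0.0166] turn 0 dist 30 rows>= 1
shift m [ 0.1328  0.0048 -0.0889] turn 0 dist 160 rows>= 3
```

View pics/w14.png

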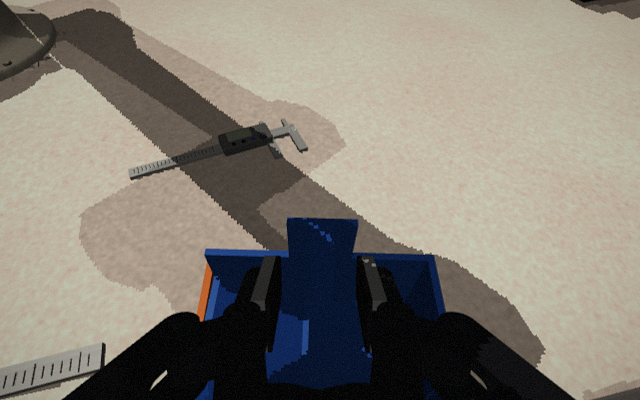

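Call:
jog_arm(increments=[[0.008,0.0003,-0.0055,0],[0.0166,0.0006,-0.011,0],[0.0249,0.0009,-0.0166,0]])

```text
clock: 41.88
position: [453.6, 314.8, 130.2]
ee_rot: [0.115, 0.875, 0.079, -0.464]
contact_force: [-0.3, 0.9, 0.3]
gripper_width: 34.0
```

```bash
python3 - <<'E'
from h import *
s=st(); snap('scene','s15.png',(310,110,430,210),6); snap('wrist','w15.png')
E
```

```text
t 41.88 pos [453.6 314.8 130.2] F [-0.3  0.9  0.3] w 34.0 j [ 0.523  0.749  0.256 -0.676 -1.807 -2.26 ]
X [-0.543  0.129  0.83 ] Y [0.275 0.961 0.031] Z [-0.794  0.245 -0.557] yawX 166.7
```

View pics/s15.png

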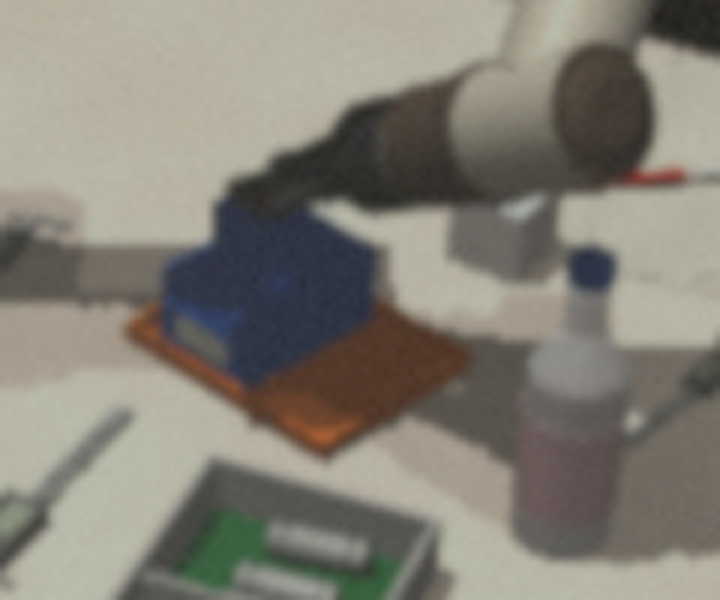

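View pics/w15.png

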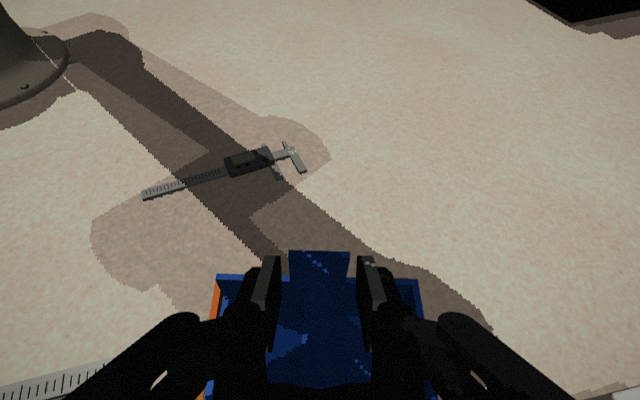

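```bash
python3 - <<'E'
from h import *
s=read_state(); go([453,315,290]); go([500,-100,340])
E
```

```text
shift m [ 0.1325  0.005  -0.0879] turn 0 dist 159 rows>= 3
shift m [ 0.0955 -0.3793 -0.255 ] turn 0 dist 467 rows>= 8
```

Call:
jog_arm(increments=[[0.035,0.001,-0.023,0],[0.08,0.003,-0.053,0],[0.1325,0.005,-0.088,0],[0.127,-0.05,-0.112,0],[0.122,-0.105,-0.136,0],[0.116,-0.16,-0.16,0],[0.111,-0.215,-0.184,0],[0.105,-0.27,-0.208,0],[0.1,-0.325,-0.232,0],[0.0955,-0.379,-0.255,0]])

```text
clock: 43.22
position: [499.9, -101.5, 340.4]
ee_rot: [0.115, 0.875, 0.08, -0.463]
contact_force: [1.4, 0.3, 0.6]
gripper_width: 34.1
```

```bash
python3 - <<'E'
from h import *
s=st(); snap('top','t16.png',(210,120,450,260),3.3); snap('scene','s16.png',(300,110,420,210),6)
E
```

```text
t 43.23 pos [ 499.9 -101.5  340.4] F [1.4 0.3 0.6] w 34.1 j [-0.025  0.606  0.415 -0.312 -2.316 -1.903]
X [-0.545  0.127  0.829] Y [0.275 0.961 0.033] Z [-0.792  0.246 -0.558] yawX 166.8
```

View pics/t16.png

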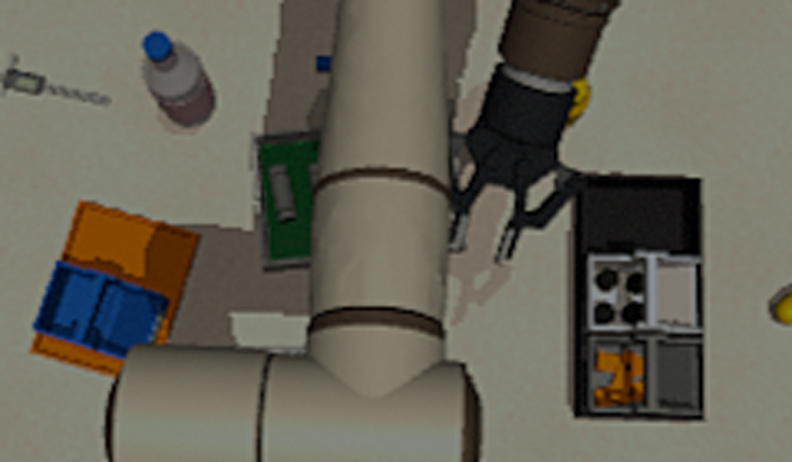

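View pics/s16.png

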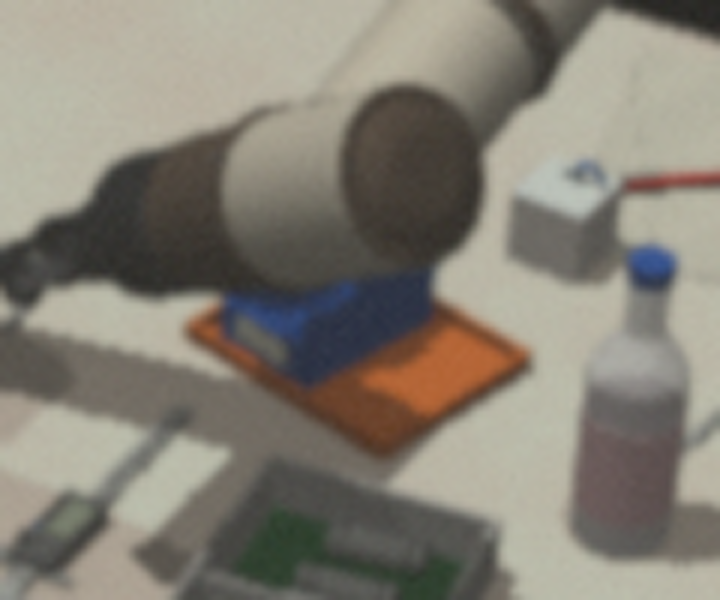

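```bash
python3 - <<'E'
from h import *
z=lambda u,v:(210+u/3.3,120+v/3.3)
a=ray('top',z(58,262),67)[:2]; b=ray('top',z(35,330),67)[:2]; print('back corners',a,b,np.linalg.norm(a-b))
ang=np.radians(75-180); m=(a+b)/2; d=(b-a)/np.linalg.norm(b-a); f=np.array([-d[1],d[0]]); 
print(f, 'center',m+63*f, m-63*f)
im=cv2.imread('pics/raw_t16.png')[190:240,210:275]; cv2.imwrite('pics/t16z.png',cv2.resize(im,None,fx=11,fy=11,interpolation=cv2.INTER_CUBIC))
E
```

```text
back corners [510.67812278 359.50987452] [432.59653128 381.24823428] 81.0511641907007
[-0.2682054  -0.96336175] center [454.74038695 309.68726405] [488.53426711 431.07084475]
```

View pics/t16z.png

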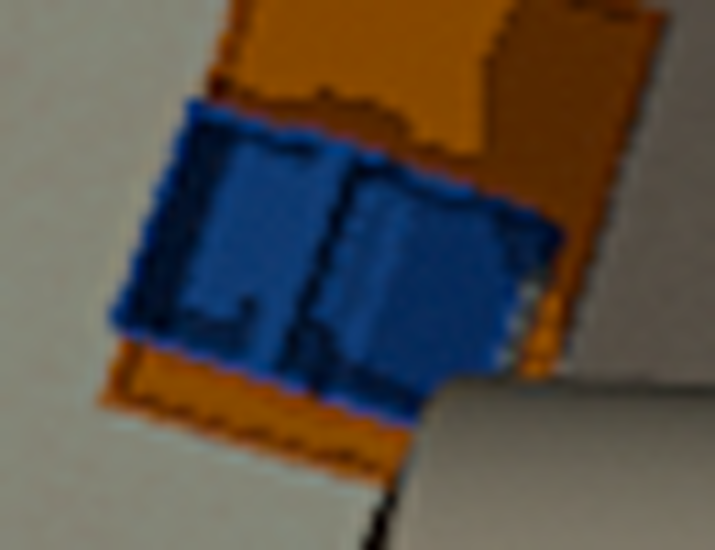

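```bash
python3 - <<'E'
from h import *
s=dict(position=np.array([453.6,314.8,130.2]),ee_rot=R.from_matrix(np.array([[-.543,.275,-.794],[.129,.961,.245],[.83,.031,-.557]])).as_quat())
for p in [(217,276),(421,280)]:
    print([ray('wrist',p,z,s)[:2].round(1).tolist() for z in (60,67,74)])
x=np.array([np.cos(np.radians(74.5)),np.sin(np.radians(74.5))]); y=np.array([-x[1],x[0]])
c=np.array([455,310])
for a in(-63,63): print(proj('wrist',[*(c+a*x+42*y),67],s))
E
```

```text
[[397.6, 266.1], [401.3, 267.0], [405.1, 268.0]]
[[434.5, 391.3], [437.0, 388.0], [439.5, 384.7]]
[205.64463889 273.29328602]
[408.27477322 274.3485224 ]
```

```bash
python3 - <<'E'
from h import *
print(job_done()); st()
E
```

```text
the job is handed in; nothing more can be done
None
the job is handed in; nothing more can be done
```

I finished the job and handed it in at about 43 s of the 58 s allowed. The hand-in reports no verdict, so whether it passed is not confirmed.

**What I did**
- **Caliper:** I gripped it by its housing, lifted it about 100 mm off the tray and laid it on the bench at about (420, 30) mm.
- **Tool tilt:** The jog can't tilt the tool directly. I got about 49° of tilt with the gripper empty by driving the last joint past its limit several times.
- **Blue bin and bearings:** With the tilted tool I lifted the bin level out of the organiser. Turning it about the tool axis just above the lined compartment then tipped the bearings in.
- **Empties tray:** At its first angle the bin was about 2 mm too big for the tray. I used the same trick to swing it to the tray's angle, set it on the floor (11 to 14 N upward contact force) and let go. It was leaning about 7° sideways, so one side should have dropped about 10 mm as it settled.

**Last checks**
- **Bearings:** All three were on the green liner at about 38–39 s. In the last top view the arm hid most of that compartment.
- **Bin position:** Two views put its middle 29 and 31 mm from the tray's middle (limit 45 mm). They disagree by about 7 mm.
- **Bin upright:** The wrist view fits a bin standing flat, but one edge reading could mean a lean of up to about 1° (limit 3°). I did not measure the sideways lean separately after the drop.
- **Everything else:** The other two bins, the bottle and the motor looked unmoved, judged by eye. I did not measure the marker, cube, glue pot or banana at the end. The hand was well clear, at 340 mm height.

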